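# Load the steriliser basket and run it to the stop

## Task

Get the steriliser load ready: the square bottle has tipped over, so stand it upright on the bench and let go of it before it goes in the basket. Load all three things into the wire basket - the bottle and the conical flask standing upright, the scoop lying flat on the basket's floor - setting the glass down without dropping it, and only when all three are in, slide the basket gently along its track fully home against the stop. Do not move the Petri dishes or the marker pen.

Things in the scene. Friction and masses are not known exactly. Their poses are not given: they have to be found in the camera images.
- bottle: Square amber glass bottle, 110 mm long, lying on a flat side at the start, cap away from the robot. Body 54 x 54 mm, 78 mm long; then 4 mm of neck and flared rim (40 mm), then a round grey cap, diameter 36 mm. 0.17 to 0.34 kg. Origin on its centre line, 55 mm from either end; +x from base to cap, y and z square to the flat sides. Origin 27 mm above the bench lying, 55 mm standing.
- flask: Conical clear glass flask with a dark rubber stopper, standing upright, 110 mm tall. Base 68 mm in diameter, tapering to the neck at 66 mm up; from there up neck and stopper are 30 mm in diameter. 0.11 to 0.23 kg. Origin at the centre of its underside, +z up.
- scoop: Steel hand scoop lying on the bench, 150 mm long. Straight round handle, 16 mm in diameter, over x = -75 to +17 mm, its axis 8 mm above the underside; open trough 40 mm wide, at most 22 mm high, over x = +15 to +75 mm. Balances near x = +5 mm. 0.08 to 0.17 kg. Origin at mid length, at the underside; +x to the trough, +z up.
- basket_in (a point): Centre of the wire basket's inner floor, 35 mm above the bench. x and y run along the basket's sides, z up. Inside 200 mm (x) by 220 mm (y), walls 70 mm high and 6 mm thick. The basket runs on a fixed track and slides along its own -y.
- basket_handle (a point): Middle of the steel bar handle over the basket's +y wall: a level bar 118 mm long along the basket's x, 12 mm thick along y, 14 mm high, centre 140 mm above the bench and 119 mm from basket_in along +y. It stands on two 8 mm posts, 55 mm either side of its middle. Pinch it from above across its thickness, or push it.
- basket (a joint): Slide of the basket along its track in m, growing as it moves along its own -y (to the robot's right). 0.17 = against the stop. It stays where it is left; friction about 2.5 N. It starts at 0 to 0.04.
- marker: Black marker pen with grey cap, 140 x 18 x 16 mm, lying on the bench; leave it alone. Origin at the middle, underside.
- dish: Single closed Petri dish, 92 mm in diameter, 16 mm high; leave it alone. Origin at the centre of its underside.
- dishes: Pile of three closed Petri dishes, 92 mm in diameter, 50 mm high; leave it alone. Origin at the centre of its underside.
Mind the look-alikes: they are no part of the job. Several things have the shape of the scoop; the one meant has the colours described above. Leave any blue look-alike of the bottle alone.

How it is judged (in metres and radians):
On the way, in this order (a step that is already met when the one before it is completed fails the run):
1. the bottle stands upright on the bench, outside the basket, and has been let go (angle between bottle's own x axis and vertical below 0.1 rad and height (world z) of bottle between 0.05 and 0.06 m and contact force between the fingers and bottle below 0.2 N and linear speed of bottle below 0.03 m/s), for 0.2 s.
2. bottle and flask stand upright in the basket and the scoop lies flat on its floor, all let go and at rest, before the basket has been slid (slide still below 0.10) (x of bottle in the frame of basket_in between -0.09 and 0.09 m and y of bottle in the frame of basket_in between -0.1 and 0.1 m and z of bottle in the frame of basket_in between 0.045 and 0.064 m and angle between bottle's own x axis and vertical below 0.15 rad and x of flask in the frame of basket_in between -0.09 and 0.09 m and y of flask in the frame of basket_in between -0.1 and 0.1 m and z of flask in the frame of basket_in between -0.006 and 0.012 m and angle between flask's own z axis and vertical below 0.15 rad and x of scoop in the frame of basket_in between -0.1 and 0.1 m and y of scoop in the frame of basket_in between -0.11 and 0.11 m and z of scoop in the frame of basket_in between -0.006 and 0.03 m and angle between the z axis of scoop and the z axis of basket_in, either way round below 0.3 rad and contact force between the fingers and bottle below 0.2 N and contact force between the fingers and flask below 0.2 N and contact force between the fingers and scoop below 0.2 N and linear speed of each of bottle, flask, scoop below 0.03 m/s and value of joint basket below 0.1 m), for 0.2 s.
At the end, for the whole second after the job is handed in: The basket is within 6 mm of its stop and at rest; the bottle (cap up) and the flask stand in it within 0.15 rad of upright, the scoop lies flat on its floor within 0.3 rad of level; all three are on the basket's floor, let go and at rest (x of bottle in the frame of basket_in between -0.09 and 0.09 m and y of bottle in the frame of basket_in between -0.1 and 0.1 m and z of bottle in the frame of basket_in between 0.045 and 0.064 m and angle between bottle's own x axis and vertical below 0.15 rad and x of flask in the frame of basket_in between -0.09 and 0.09 m and y of flask in the frame of basket_in between -0.1 and 0.1 m and z of flask in the frame of basket_in between -0.006 and 0.012 m and angle between flask's own z axis and vertical below 0.15 rad and x of scoop in the frame of basket_in between -0.1 and 0.1 m and y of scoop in the frame of basket_in between -0.11 and 0.11 m and z of scoop in the frame of basket_in between -0.006 and 0.03 m and angle between the z axis of scoop and the z axis of basket_in, either way round below 0.3 rad and contact force between the fingers and bottle below 0.2 N and contact force between the fingers and flask below 0.2 N and contact force between the fingers and scoop below 0.2 N and linear speed of each of bottle, flask, scoop below 0.03 m/s and value of joint basket above 0.164 m and velocity of joint basket below 0.02 m/s); the robot touches nothing.
It fails at once if the basket is slid faster than 0.4 m/s (velocity of joint basket above 0.4 m/s or velocity of joint basket below -0.4 m/s).
It fails at once if the bottle or the flask is dropped (falls freely faster than 0.6 m/s, some 20 mm) ((linear speed of bottle above 0.6 m/s and contact force between the fingers and bottle below 0.1 N) or (linear speed of flask above 0.6 m/s and contact force between the fingers and flask below 0.1 N)).
It fails at once if a Petri dish or the marker pen is moved more than 20 mm (distance of any of dish, dishes, marker from where it was at the start of the episode above 0.02 m).
It also fails if it takes over 72 s, if anything falls off the work surface, if the arm or the gripper's body presses on something with over 40 N, if the wrist force passes 120 N, or if a joint passes its speed limit or range.

## Robot

A 6-joint arm with a two-finger parallel gripper is mounted at the origin on the work surface. World frame = base frame: x ahead of the robot, y to its left, z up, the work surface at z = 0. Lengths are in m, angles in degrees, forces in N, time in s.
With the tool pointing down it reaches from about 0.4 to 0.825 m from the base axis. Payload 7 kg.
Tool frame: the origin (TCP) lies on the centre line of the jaws, within the pads' length; the fingertips stand 22 mm ahead of it and the grasp point (between the pads) lies 3 mm ahead of it (ctrl.finger_overhang is the distance from the TCP to the fingertips, in m); z points along the fingers, y is the line along which they close (so a half turn about z gives the same grasp; the last joint's range is limited). The gripper opens to 88 mm and grips with 3 to 60 N. Pads are 19 mm wide; open, the fingers measure 130 mm over their backs; the gripper's body (78 mm by 193 mm) begins 47 mm behind the grasp point.
Start: joints at [-53.68, 20.546, 0.682, 0, -70.136, -16.507], TCP at [0.229, -0.635, 0.221] pointing down, gripper open.
Joint ranges: [-176.03, 176.03], [-82.01, 121.73], [-58.28, 71.71], [-173.87, 95.51], [-174.79, -0.11], [-173.66, 173.66]. Speed limits (degrees/s): [136.94, 136.94, 172.46, 180, 180, 180].

## Interface

Orientations are given as [roll, pitch, yaw] about the fixed x, y, z axes, in that order (R = Rz(yaw) Ry(pitch) Rx(roll)).
In Python, from plant import ctrl gives the robot as it stands. The module is installed in compiled form; this text tells all that it offers.
- The arm moves only by the shell command python3 -m creep 'ROWS'. ROWS is JSON, a list of rows, each an object with "grip": the closure, from 0 (fully open) to 1 (shut); "delta_pos": the shift along the tool's x, y, z scaled (see below), a list of three; "rotation": the turn, a rotation vector about the tool's x, y, z scaled (see below), a list of three. A call has 1 to 5 rows; each row is the pose to reach, as a shift and turn from the pose commanded when the call began, along the tool's axes at that moment; what a row does not reach only later rows make up. The controller multiplies each number of a shift by 10 cm and each number of a turn by pi/2 rad. A row lasts 1/10 s, in which the tool goes at most 50 mm and 8.59 degrees, less where a joint would pass 70% of its speed; a pose out of reach is approached as far as the arm can. A call with a number of a shift or a turn outside -1 to 1 is refused whole. A call with a gripper value outside its range is refused whole. The fingers move at their own pace and stop on an object; the grip force is fixed at half the most. Time passes only in rows, so rows that repeat a pose let the fingers close. It gives the time, the measured TCP pose, the force, the opening and the grip force at its end, in the units of the state.
- ctrl.get_obs(): the state, without advancing time (a new reading comes with each control period).
- ctrl.snapshot(name): name is "side" or "top" or "wrist"; returns a dict with "color" (420x560x3 uint8, red, green, blue), "intrinsics" (3x3 intrinsics, pixels), "distortion" ([k1, k2, p1, p2, k3] as OpenCV has them; the pictures are not rectified), "R" (3x3) and "t" (3): a world point X has camera coordinates R X + t. Camera axes: x right, y down, z forward; pixel columns grow to the right and rows downward; lengths in m; the calibration is good to about 2 mm. A picture is of the moment at which its call begins. There is no depth.
- ctrl.close_job(): hands the job in; it is judged then, once.
The state is a dict: "clock": time; "joint_pos": joint angles; "qvel": joint speeds; "tau": joint torques, N m; "tool_pos": TCP position; "orientation": TCP orientation; "force": force on the tool from outside, world axes, zero at the start; "moment": the same for the moment, N m; "opening": finger opening in m; "gripper_force": force on a finger pad.
Only numpy, scipy, OpenCV 4.12 (cv2) and the standard library are available. Lean on these libraries where they do the work, as an engineer would, in place of code of your own. Each camera call takes 0.05 s, during which the arm holds its last target. There are 200 camera calls.

## Working session

There is one attempt and no reset: what is moved stays moved. The work goes in short steps, Python scripts to look and compute and a shell command to move; the robot and the scene stay as the last step left them, time stands still between calls to the robot, and variables do not carry over. Pictures are saved under pics/ and viewed, at most 10 in all, crops included, and the job is handed in when it is done.

```bash
mkdir -p pics
python3 - <<'E'
from plant import ctrl
import cv2,pickle
for n in("top","side"):
    s=ctrl.snapshot(n);pickle.dump(s,open(n+".pkl","wb"))
    cv2.imwrite(f"pics/{n}0.png",s["color"][:,:,::-1])
    print(n,s["intrinsics"],s["distortion"],s["R"],s["t"])
print(ctrl.get_obs(),ctrl.finger_overhang)
E
```

```text
top [[443.94113948   0.         274.21161198]
 [  0.         443.94113948 209.27882419]
 [  0.           0.           1.        ]] [0.00026556 0.         0.         0.         0.        ] [[-0.0270885  -0.99955002 -0.01288273]
 [-0.99761643  0.02784979 -0.06313354]
 [ 0.06346391  0.01114183 -0.99792194]] [0.14355295 0.51845036 1.190529  ]
side [[398.77588601   0.         280.93935289]
 [  0.         398.77588601 209.85340711]
 [  0.           0.           1.        ]] [0.0245868 0.        0.        0.        0.       ] [[ 0.94419832 -0.32862347  0.02227458]
 [-0.14753982 -0.48243392 -0.86341735]
 [ 0.29448522  0.81195082 -0.50399834]] [-0.46943224  0.21072198  0.69032709]
{'clock': 0.1, 'joint_pos': array([-5.36796604e+01,  2.05885727e+01,  6.39286053e-01, -1.91823831e-02,
       -7.01384815e+01, -1.65065156e+01]), 'qvel': array([ 0.08813111, -0.13805826,  0.11333018,  0.07907286, -0.00024545,
        0.11170282]), 'tau': array([-3.06886621e-03, -5.84163952e+01,  2.93751329e+01,  7.01552019e+00,
        1.01145194e-02, -5.74487035e-05]), 'tool_pos': array([ 0.22861727, -0.63461235,  0.22059985]), 'orientation': array([ 1.79910725e+02, -7.64912591e-03, -1.60192701e+02]), 'force': array([-0.10506872, -0.3666857 ,  0.41400298]), 'moment': array([-0.01611812,  0.06079507,  0.02914001]), 'gripper_force': 0.0, 'opening': 0.08759606620886626} 0.022
```

View pics/top0.png

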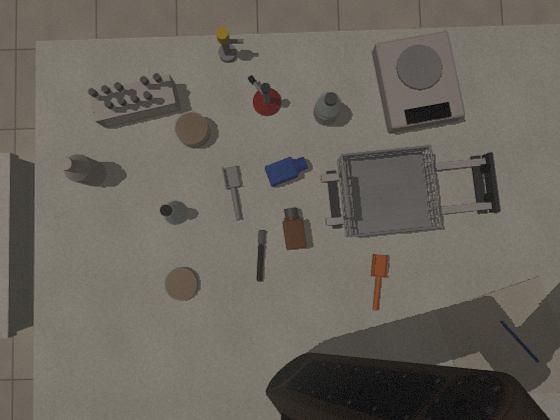

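View pics/side0.png

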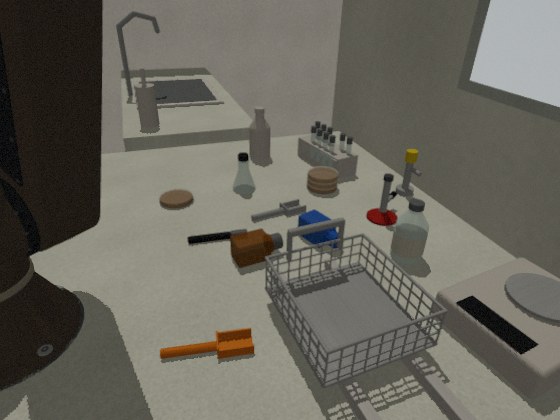

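The top view shows the amber bottle at (293,229) with its cap up-image, and its blue look-alike at (285,172). The candidate scoops are the grey one (234,192) and the orange one (378,282). The grey one fits "steel". The flask candidates are the cone with a dark stopper at (174,213) and the large round bottles at (327,107) and (80,170). Only the first is conical (side view 244,175). The basket handle bar is at about (334,198), and the pen at (261,256) must not be moved. I'll confirm these in one enlarged crop.

```bash
cat > h.py <<'E'
import numpy as np,cv2,pickle
from plant import ctrl
from scipy.spatial.transform import Rotation as Ro
def ray(s,p):
    u=cv2.undistortPoints(np.array([[p]],float),s["intrinsics"],s["distortion"])[0,0]
    return -s["R"].T@s["t"], s["R"].T@np.array([u[0],u[1],1.])
def onz(s,p,z):
    c,d=ray(s,p); return c+d*(z-c[2])/d[2]
def two(s1,p1,s2,p2):
    c1,d1=ray(s1,p1);c2,d2=ray(s2,p2)
    k=np.linalg.lstsq(np.c_[d1,-d2],c2-c1,rcond=None)[0]
    a,b=c1+k[0]*d1,c2+k[1]*d2
    return (a+b)/2,np.linalg.norm(a-b)
def proj(s,X):
    return cv2.projectPoints(np.array(X,float).reshape(-1,3),cv2.Rodrigues(s["R"])[0],s["t"],s["intrinsics"],s["distortion"])[0][:,0]
def to(pos,rpy):
    "delta rows for target from present pose (scaled units)"
    o=ctrl.get_obs();R0=Ro.from_euler("xyz",o["orientation"],degrees=True)
    R1=Ro.from_euler("xyz",rpy,degrees=True)
    return np.round(R0.inv().apply(np.array(pos)-o["tool_pos"])/.1,3),np.round((R0.inv()*R1).as_rotvec()/(np.pi/2),3)
E
python3 - <<'E'
from h import *
t=pickle.load(open("top.pkl","rb"));s=pickle.load(open("side.pkl","rb"))
im=t["color"]
cv2.imwrite("pics/c1.png",cv2.resize(im[145:295,145:345,::-1],None,fx=4,fy=4,interpolation=cv2.INTER_CUBIC))
for n,q in(("t",t),("s",s)):
    h=cv2.cvtColor(q["color"],cv2.COLOR_RGB2HSV)
    m=cv2.inRange(h,(5,110,40),(16,255,150))
    k,l,st,c=cv2.connectedComponentsWithStats(m)
    for i in range(1,k):
        if st[i,4]>60: print(n,st[i],c[i],cv2.minAreaRect(np.argwhere(l==i)[:,::-1].astype(np.float32)))
for p,z in(((334,198),.14),((174,213),0)): print(onz(t,p,z))
E
```

```text
t [283 217  23  32 492] [293.54268293 232.84349593] ((293.6999816894531, 232.3999786376953), (30.971281051635742, 19.091882705688477), 81.8698959350586)
t [371 254  18  56 546] [378.44871795 274.58058608] ((378.14483642578125, 281.7620849609375), (16.19386863708496, 55.142208099365234), 4.763641834259033)
s [ 230  229   44   39 1068] [250.63670412 246.1076779 ] ((251.8470458984375, 247.311767578125), (33.298828125, 42.51837158203125), 77.47119140625)
s [217 328  35  17 366] [233.54918033 335.14480874] ((233.8048858642578, 335.743896484375), (13.141352653503418, 33.90248107910156), 83.6598129272461)
s [160 340  94  19 797] [207.63864492 350.77289837] ((206.5, 349.0), (18.0, 93.0), 90.0)
[ 0.53792604 -0.01891996  0.14      ]
[0.5207282  0.40684984 0.        ]
```

View pics/c1.png

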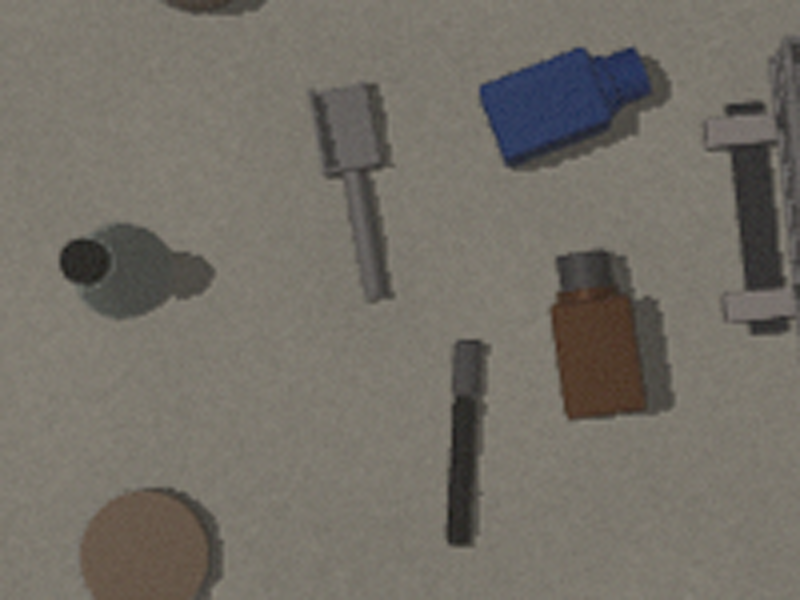

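The crop confirms three things. The steel scoop is at (234,192), trough up-image and handle end at (239.5,219.5). The conical flask has its stopper at (166.5,210). The amber bottle runs from cap end (291,208) to base (297,248). The dark piece near (334,198) looks like the track end, so I'll zoom in on the basket.

Run:
```python
from h import *
t=pickle.load(open("top.pkl","rb"));s=pickle.load(open("side.pkl","rb"))
a=cv2.resize(t["color"][135:250,315:455,::-1],(560,460),interpolation=cv2.INTER_CUBIC)
b=cv2.resize(s["color"][210:385,255:445,::-1],None,fx=1.2,fy=1.2)
b=cv2.copyMakeBorder(b,0,460-b.shape[0],0,0,cv2.BORDER_CONSTANT)
cv2.imwrite("pics/c2.png",cv2.convertScaleAbs(np.hstack([a,b]),alpha=1.6))
c0,c1=onz(t,(290.7,208.2),.03),onz(t,(296.7,248.5),.054)
print("bottle cap,base",c0,c1,"centroid",onz(t,(293.6,232.8),.054),onz(s,(251,246),.03))
f,h=onz(t,(231.2,166.7),.012),onz(t,(239.5,219.5),.008);print("scoop",f,h,(f+h)/2,np.degrees(np.arctan2(*(f-h)[1::-1])),np.linalg.norm(f-h))
print("flask",onz(t,(166.5,210.2),.11),two(t,(166.5,210.2),s,(243.5,156)),onz(t,(176.7,213),0.01))
```

```text
bottle cap,base [0.52306426 0.08466216 0.03      ] [0.41523617 0.07268812 0.054     ] centroid [0.4565414  0.07958112 0.054     ] [0.45479094 0.07985756 0.03      ]
scoop [0.64324722 0.24448747 0.012     ] [0.49739167 0.22520468 0.008     ] [0.57031944 0.23484608 0.01      ] 7.531097916009998 0.14717902772032534
flask [0.52155477 0.39951391 0.11      ] (array([0.52248761, 0.40052374, 0.10544315]), np.float64(0.0012798020916081796)) [0.51990676 0.39704256 0.01      ]
```

View pics/c2.png

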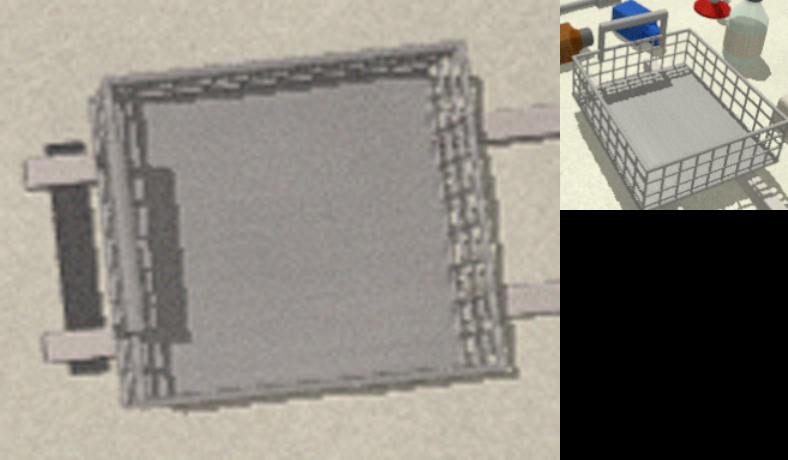

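The basket crop shows the rim corners at crop (100,80), (465,45), (515,375), (125,403). The handle bar lies over the left wall, from about (114,150) to (132,330). The dark bar is the track end.

Run:
```python
from h import *
t=pickle.load(open("top.pkl","rb"));s=pickle.load(open("side.pkl","rb"))
P=[onz(t,(315+u/4,135+v/4),.105)[:2] for u,v in((100,80),(465,45),(515,375),(125,403))]
TL,TR,BR,BL=P;print(P)
for a,b in((TR,TL),(BR,BL)): d=b-a;print("y-dir",np.linalg.norm(d),np.degrees(np.arctan2(d[1],d[0]))-90)
for a,b in((BL,TL),(BR,TR)): d=b-a;print("x-dir",np.linalg.norm(d),np.degrees(np.arctan2(d[1],d[0])))
print("centre",np.mean(P,0))
F=[onz(t,(315+u/4,135+v/4),.035)[:2] for u,v in((145,100),(432,80),(462,380),(172,397))];print("floor",F,np.mean(F,0))
print("bar",onz(t,(315+123/4,135+240/4),.147))
print(to([.456,.080,.2],[180,0,0]),to([.456,.080,.2],[180,0,-173]))
```

```text
[array([ 0.64992443, -0.04236382]), array([ 0.66548704, -0.27386406]), array([ 0.4559568 , -0.29470386]), array([ 0.44508356, -0.05055423])]
y-dir 0.23202274844312742 3.845925140349152
y-dir 0.24439163034787997 2.5499923943378775
x-dir 0.2050045501777676 2.2897097583735624
x-dir 0.2105640506192447 5.679937348025035
centre [ 0.55411296 -0.1653715 ]
floor [array([ 0.64824098, -0.08200785]), array([ 0.6561479 , -0.27501548]), array([ 0.45424766, -0.28517433]), array([ 0.4481942 , -0.09235788])] [ 0.55170768 -0.18363888]
bar [ 0.54382999 -0.04677733  0.147     ]
(array([-4.561,  5.953,  0.215]), array([ 0.00e+00,  1.00e-03, -1.78e+00])) (array([-4.561,  5.953,  0.215]), array([ 0.001, -0.   ,  0.142]))
```

```bash
C="python3 -m creep"
$C '[{"grip":0,"delta_pos":[-1,1,0],"rotation":[0,0,0]},{"grip":0,"delta_pos":[-1,1,0],"rotation":[0,0,0]},{"grip":0,"delta_pos":[-1,1,0],"rotation":[0,0,0]}]'
$C '[{"grip":0,"delta_pos":[-1,1,0],"rotation":[0,0,0]},{"grip":0,"delta_pos":[-1,1,0],"rotation":[0,0,0]},{"grip":0,"delta_pos":[-1,1,0],"rotation":[0,0,0]}]'
$C '[{"grip":0,"delta_pos":[-1,1,0],"rotation":[0,0,0]},{"grip":0,"delta_pos":[-1,1,0],"rotation":[0,0,0]},{"grip":0,"delta_pos":[-1,1,0],"rotation":[0,0,0]}]'
$C '[{"grip":0,"delta_pos":[-1,1,0],"rotation":[0,0,0]},{"grip":0,"delta_pos":[-1,1,0],"rotation":[0,0,0]},{"grip":0,"delta_pos":[-1,1,0],"rotation":[0,0,0]}]'
$C '[{"grip":0,"delta_pos":[-0.6,1,0],"rotation":[0,0,0]},{"grip":0,"delta_pos":[-0.6,1,0],"rotation":[0,0,0]},{"grip":0,"delta_pos":[-0.6,1,0],"rotation":[0,0,0]}]'
python3 -c "
from plant import ctrl;o=ctrl.get_obs();print(o['clock'],o['tool_pos'],o['orientation'],o['joint_pos'])"
```

```text
clock: 0.4
tool_pos: [0.2891, -0.5051, 0.2207]
orientation: [179.9, -0.0, -160.2]
force: [0.6, 0.2, -0.4]
opening: 0.0878
gripper_force: 0.0
clock: 0.7
tool_pos: [0.3495, -0.3769, 0.2213]
orientation: [180.0, 0.0, -160.2]
force: [-0.2, 0.0, 0.5]
opening: 0.0876
gripper_force: 0.0
clock: 1.0
tool_pos: [0.4097, -0.2489, 0.2215]
orientation: [180.0, 0.0, -160.2]
force: [1.2, -1.3, 0.4]
opening: 0.0877
gripper_force: 0.0
clock: 1.3
tool_pos: [0.47, -0.1208, 0.2215]
orientation: [180.0, 0.0, -160.1]
force: [0.0, -0.5, -0.3]
opening: 0.0875
gripper_force: 0.0
clock: 1.6
tool_pos: [0.4925, -0.0052, 0.2213]
orientation: [180.0, 0.0, -160.0]
force: [-0.9, -0.2, 0.0]
opening: 0.0875
gripper_force: 0.0
1.6 [ 0.4925434  -0.00520561  0.22126658] [ 1.79982672e+02  9.75465104e-03 -1.60026361e+02] [ 2.22964576e+01  3.15544352e+00 -2.17215994e+01 -1.86500415e-02
 -6.51125093e+01 -9.23149702e+01]
```

```bash
cat >> h.py <<'E'
def rot(z,y):
    "rpy of tool with z axis and closing axis y"
    z=np.array(z,float);z/=np.linalg.norm(z);y=np.array(y,float);y-=z*(y@z);y/=np.linalg.norm(y)
    return Ro.from_matrix(np.c_[np.cross(y,z),y,z]).as_euler("xyz",degrees=True)
S,C=lambda d:np.sin(np.radians(d)),lambda d:np.cos(np.radians(d))
E
python3 - <<'E'
from h import *
a=6.3
for y in([S(a),-C(a),0],):
    r=rot([-S(20)*C(a),-S(20)*S(a),-C(20)],y);print(r,to([.474,.0793,.2],r))
E
```

```text
[180.   20.    6.3] (array([-0.114,  0.858,  0.213]), array([-0.321, -0.038, -1.822]))
```

```bash
C="python3 -m creep"
$C '[{"grip":0,"delta_pos":[-0.114,0.858,0],"rotation":[0,0,0]},{"grip":0,"delta_pos":[-0.114,0.858,0],"rotation":[-0.053,-0.006,-0.304]},{"grip":0,"delta_pos":[-0.114,0.858,0],"rotation":[-0.053,-0.006,-0.304]},{"grip":0,"delta_pos":[-0.114,0.858,0],"rotation":[-0.053,-0.006,-0.304]},{"grip":0,"delta_pos":[-0.114,0.858,0],"rotation":[-0.053,-0.006,-0.304]}]' >/dev/null
for i in 1 2 3; do $C '[{"grip":0,"delta_pos":[0,0,0],"rotation":[-0.08,-0.009,-0.455]},{"grip":0,"delta_pos":[0,0,0],"rotation":[-0.08,-0.009,-0.455]},{"grip":0,"delta_pos":[0,0,0],"rotation":[-0.08,-0.009,-0.455]},{"grip":0,"delta_pos":[0,0,0],"rotation":[-0.08,-0.009,-0.455]},{"grip":0,"delta_pos":[0,0,0],"rotation":[-0.08,-0.009,-0.455]}]'|head -3; done
python3 - <<'E'
from h import *
a=6.3
r=rot([-S(20)*C(a),-S(20)*S(a),-C(20)],[S(a),-C(a),0])
print(to([.474,.0793,.06],r),to([.474,.0793,.035],r),ctrl.get_obs()["joint_pos"])
E
```

```text
clock: 2.6
tool_pos: [0.4735, 0.0758, 0.2212]
orientation: [171.3, 7.4, -91.9]
clock: 3.1
tool_pos: [0.4736, 0.0758, 0.2211]
orientation: [171.9, 14.5, -50.8]
clock: 3.6
tool_pos: [0.4735, 0.0758, 0.221]
orientation: [177.4, 19.4, -8.2]
(array([ 0.534, -0.105,  1.515]), array([-0.025, -0.003, -0.152])) (array([ 0.617, -0.116,  1.751]), array([-0.025, -0.003, -0.152])) [ 25.36788783  15.00848185  -6.77331456  -8.33441674 -86.01561304
  58.79175208]
```

```bash
C="python3 -m creep"
$C '[{"grip":0,"delta_pos":[0,0,0],"rotation":[-0.025,-0.003,-0.152]},{"grip":0,"delta_pos":[0,0,0],"rotation":[-0.025,-0.003,-0.152]},{"grip":0,"delta_pos":[0,0,0],"rotation":[-0.025,-0.003,-0.152]}]' |head -3
python3 - <<'E'
from h import *
a=6.3
r=rot([-S(20)*C(a),-S(20)*S(a),-C(20)],[S(a),-C(a),0])
print(to([.474,.0793,.09],r),to([.474,.0793,.036],r))
E
```

```text
clock: 3.9
tool_pos: [0.4734, 0.0762, 0.2209]
orientation: [179.9, 20.0, 6.1]
(array([ 0.455, -0.032,  1.228]), array([-0.   , -0.   , -0.002])) (array([ 0.64 , -0.032,  1.735]), array([-0.   , -0.   , -0.002]))
```

```bash
C="python3 -m creep"
$C '[{"grip":0,"delta_pos":[0.34,-0.03,0.92],"rotation":[0,0,0]},{"grip":0,"delta_pos":[0.34,-0.03,0.92],"rotation":[0,0,0]},{"grip":0,"delta_pos":[0.34,-0.03,0.92],"rotation":[0,0,0]}]' |head -3
$C '[{"grip":0,"delta_pos":[0.15,0,0.41],"rotation":[0,0,0]},{"grip":0,"delta_pos":[0.3,0,0.815],"rotation":[0,0,0]},{"grip":0,"delta_pos":[0.3,0,0.815],"rotation":[0,0,0]},{"grip":1,"delta_pos":[0.3,0,0.815],"rotation":[0,0,0]},{"grip":1,"delta_pos":[0.3,0,0.815],"rotation":[0,0,0]}]'
$C '[{"grip":1,"delta_pos":[0,0,0],"rotation":[0,0,0]},{"grip":1,"delta_pos":[0,0,0],"rotation":[0,0,0]},{"grip":1,"delta_pos":[0,0,0],"rotation":[0,0,0]}]'
```

```text
clock: 4.2
tool_pos: [0.47, 0.0777, 0.1186]
orientation: [179.8, 20.5, 5.7]
clock: 4.7
tool_pos: [0.4765, 0.0793, 0.0393]
orientation: [180.0, 19.7, 6.0]
force: [-0.0, 0.7, 0.6]
opening: 0.0769
gripper_force: 0.0
clock: 5.0
tool_pos: [0.4753, 0.0793, 0.0376]
orientation: [-180.0, 19.8, 6.0]
force: [0.8, 0.8, 8.2]
opening: 0.0539
gripper_force: 30.1
```

```bash
C="python3 -m creep"
$C '[{"grip":1,"delta_pos":[-0.1,0,-0.3],"rotation":[0,0,0]},{"grip":1,"delta_pos":[-0.34,0,-0.94],"rotation":[0,0,0]},{"grip":1,"delta_pos":[-0.34,0,-0.94],"rotation":[0,0,0]},{"grip":1,"delta_pos":[-0.34,0,-0.94],"rotation":[0,0,0]}]'
$C '[{"grip":1,"delta_pos":[-0.34,0,-0.94],"rotation":[0,0,0]},{"grip":1,"delta_pos":[-0.34,0,-0.94],"rotation":[0,0,0]},{"grip":1,"delta_pos":[-0.34,0,-0.94],"rotation":[0,0,0]}]' | tail -2
python3 - <<'E'
from h import *
for c in([0,-1,0],[-.5,-.866,0],[.5,-.866,0]):
    y=np.cross(c,[0,0,1]);  # bottle y after standing
    c=np.array(c); print(c, to([.48,.08,.2],rot(C(20)*c-S(20)*np.array([0,0,1]),np.cross([0,0,1],c)*-1)),
     to([.48,.08,.2],rot(C(20)*c-S(20)*np.array([0,0,1]),np.cross([0,0,1],c))))
E
```

```text
clock: 5.4
tool_pos: [0.4763, 0.0795, 0.1396]
orientation: [-179.9, 19.5, 6.0]
force: [0.6, 0.7, -3.1]
opening: 0.0535
gripper_force: 30.0
opening: 0.0535
gripper_force: 30.0
[ 0 -1  0] (array([ 0.163, -0.003,  0.383]), array([-0.495,  0.732,  1.046])) (array([ 0.163, -0.003,  0.383]), array([-0.674, -0.456, -0.682]))
[-0.5   -0.866  0.   ] (array([ 0.163, -0.003,  0.383]), array([-0.637,  0.533,  1.346])) (array([ 0.163, -0.003,  0.383]), array([-0.435, -0.52 , -0.439]))
[ 0.5   -0.866  0.   ] (array([ 0.163, -0.003,  0.383]), array([-0.345,  0.871,  0.728])) (array([ 0.163, -0.003,  0.383]), array([-0.911, -0.36 , -0.921]))
```

```bash
C="python3 -m creep"
for i in 1 2 3 4; do $C '[{"grip":1,"delta_pos":[0,0,0],"rotation":[-0.124,0.183,0.262]},{"grip":1,"delta_pos":[0,0,0],"rotation":[-0.124,0.183,0.262]},{"grip":1,"delta_pos":[0,0,0],"rotation":[-0.124,0.183,0.262]},{"grip":1,"delta_pos":[0,0,0],"rotation":[-0.124,0.183,0.262]}]' |head -4
python3 -c "
from plant import ctrl;print(ctrl.get_obs()['joint_pos'].round(1))"; done
python3 - <<'E'
from h import *
c=np.array([0,-1,0])
print(to([.48,.08,.2],rot(C(20)*c-S(20)*np.array([0,0,1]),np.cross([0,0,1],c)*-1)))
E
```

```text
clock: 6.1
tool_pos: [0.4734, 0.0789, 0.2352]
orientation: [164.6, 0.1, -15.5]
force: [-0.1, -0.1, -2.2]
[ 40.3   7.  -21.    8.8 -75.1  30.9]
clock: 6.5
tool_pos: [0.4734, 0.0788, 0.2349]
orientation: [156.7, -23.4, -32.4]
force: [-0.2, -0.0, -2.2]
[ 52.5   8.  -32.   24.4 -74.7 -11.6]
clock: 6.9
tool_pos: [0.4739, 0.079, 0.2346]
orientation: [156.3, -48.2, -50.8]
force: [-0.2, 0.1, -2.7]
[ 58.2  17.7 -34.1  31.1 -83.8 -46.4]
clock: 7.3
tool_pos: [0.4742, 0.079, 0.2342]
orientation: [178.7, -70.5, -89.2]
force: [-0.2, -0.0, -1.8]
[ 57.5  31.1 -28.6  30.2 -96.6 -73.9]
(array([-0.325, -0.061,  0.105]), array([ 0.005, -0.005,  0.003]))
```

```bash
C="python3 -m creep"
$C '[{"grip":1,"delta_pos":[-0.94,0,0.34],"rotation":[0,0,0]},{"grip":1,"delta_pos":[-0.94,0,0.34],"rotation":[0,0,0]},{"grip":1,"delta_pos":[-0.94,0,0.34],"rotation":[0,0,0]}]' |head -4
$C '[{"grip":1,"delta_pos":[-0.25,0,0.09],"rotation":[0,0,0]},{"grip":1,"delta_pos":[-0.5,0,0.18],"rotation":[0.005,-0.005,0.003]},{"grip":1,"delta_pos":[-0.5,0,0.18],"rotation":[0.005,-0.005,0.003]},{"grip":1,"delta_pos":[-0.5,0,0.18],"rotation":[0.005,-0.005,0.003]}]' |head -4
python3 - <<'E'
from h import *
s=ctrl.snapshot("side");pickle.dump(s,open("s1.pkl","wb"))
cv2.imwrite("pics/s1.png",cv2.resize(s["color"][120:320,120:420,::-1],None,fx=2.5,fy=2.5,interpolation=cv2.INTER_CUBIC));print(ctrl.get_obs()["joint_pos"])
E
```

```text
clock: 7.6
tool_pos: [0.4718, 0.0767, 0.131]
orientation: [177.3, -70.6, -87.7]
force: [-1.1, -1.4, -1.9]
clock: 8.0
tool_pos: [0.4736, 0.079, 0.0848]
orientation: [179.8, -69.8, -89.7]
force: [0.2, 1.2, -2.8]
[ 57.69207255  42.80213745 -32.09346962  30.47527021 -82.59710172
 -81.89381107]
```

View pics/s1.png

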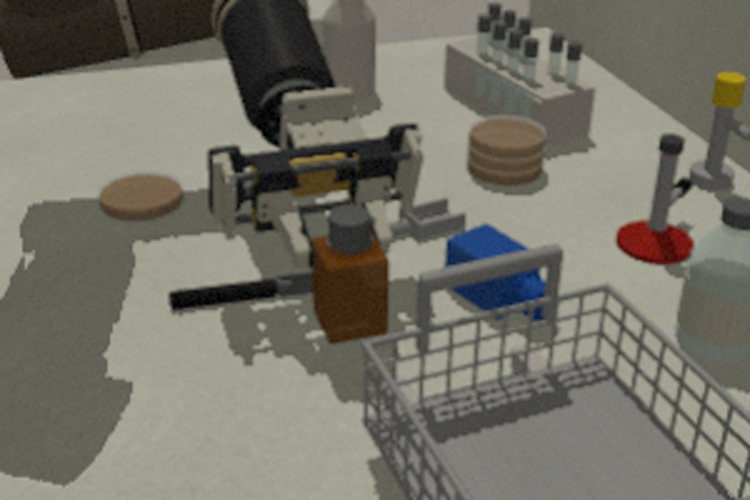

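The bottle hangs upright at crop (350,275), about 2 cm above the bench. The flask is hidden behind the wrist, so I'll check clearance from the top before going lower.

Run:
```python
from h import *
s=ctrl.snapshot("top")
cv2.imwrite("pics/t1.png",cv2.resize(s["color"][120:320,130:350,::-1],None,fx=2.5,fy=2.5,interpolation=cv2.INTER_CUBIC))
```

```text
(no output)
```

View pics/t1.png

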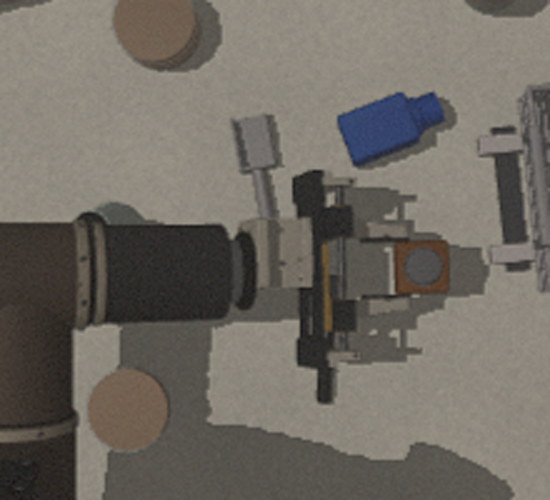

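The wrist tube passes over the flask, whose base shows at crop (120,215). I'll shift 40 mm toward the robot and 20 mm right before lowering.

```bash
C="python3 -m creep"
$C '[{"grip":1,"delta_pos":[0.03,0.2,0.09],"rotation":[0,0,0]},{"grip":1,"delta_pos":[0.07,0.4,0.19],"rotation":[0,0,0]},{"grip":1,"delta_pos":[0.07,0.4,0.19],"rotation":[0,0,0]}]' |head -4
$C '[{"grip":1,"delta_pos":[-0.07,0,0.025],"rotation":[0,0,0]},{"grip":1,"delta_pos":[-0.14,0,0.05],"rotation":[0,0,0]},{"grip":1,"delta_pos":[-0.14,0,0.05],"rotation":[0,0,0]}]' |head -4
for i in 1 2; do $C '[{"grip":1,"delta_pos":[-0.028,0,0.01],"rotation":[0,0,0]},{"grip":1,"delta_pos":[-0.028,0,0.01],"rotation":[0,0,0]},{"grip":1,"delta_pos":[-0.028,0,0.01],"rotation":[0,0,0]}]' |head -4;done
```

```text
clock: 8.4
tool_pos: [0.4318, 0.0574, 0.0852]
orientation: [179.9, -69.7, -89.8]
force: [0.0, -0.7, -2.2]
clock: 8.7
tool_pos: [0.4337, 0.059, 0.0677]
orientation: [179.9, -69.7, -89.8]
force: [0.4, -0.7, -2.1]
clock: 9.0
tool_pos: [0.4334, 0.0587, 0.0655]
orientation: [179.9, -69.8, -89.8]
force: [0.0, 0.2, -2.1]
clock: 9.3
tool_pos: [0.4334, 0.0588, 0.0625]
orientation: [179.9, -69.7, -89.8]
force: [0.1, -0.5, -2.1]
```

```bash
C="python3 -m creep"
for i in 1 2 3; do F=$($C '[{"grip":1,"delta_pos":[-0.019,0,0.007],"rotation":[0,0,0]},{"grip":1,"delta_pos":[-0.019,0,0.007],"rotation":[0,0,0]}]' |sed -n 2,4p); echo "$F"; echo "$F" | grep -q 'force.*, -[0-9.]*\]' || break; done
```

```text
tool_pos: [0.4334, 0.0588, 0.0604]
orientation: [179.9, -69.7, -89.8]
force: [0.0, -0.1, -2.0]
tool_pos: [0.4335, 0.0589, 0.0591]
orientation: [179.9, -69.8, -89.8]
force: [-0.5, 2.6, 2.4]
```

```bash
C="python3 -m creep"
$C '[{"grip":1,"delta_pos":[-0.008,0,0.003],"rotation":[0,0,0]},{"grip":1,"delta_pos":[-0.008,0,0.003],"rotation":[0,0,0]},{"grip":0.25,"delta_pos":[-0.008,0,0.003],"rotation":[0,0,0]},{"grip":0,"delta_pos":[-0.008,0,0.003],"rotation":[0,0,0]},{"grip":0,"delta_pos":[-0.008,0,0.003],"rotation":[0,0,0]}]' |tail -4
$C '[{"grip":0,"delta_pos":[0,0,0],"rotation":[0,0,0]},{"grip":0,"delta_pos":[0,0,0],"rotation":[0,0,0]},{"grip":0,"delta_pos":[0,0,-0.2],"rotation":[0,0,0]},{"grip":0,"delta_pos":[0,0,-0.5],"rotation":[0,0,0]},{"grip":0,"delta_pos":[0,0,-0.8],"rotation":[0,0,0]}]' |tail -4
python3 - <<'E'
from h import *
s=ctrl.snapshot("side")
cv2.imwrite("pics/s2.png",cv2.resize(s["color"][140:300,150:330,::-1],None,fx=2.5,fy=2.5,interpolation=cv2.INTER_CUBIC));print(ctrl.get_obs()["tool_pos"])
E
```

```text
orientation: [179.9, -69.7, -89.8]
force: [-0.8, -0.7, 0.3]
opening: 0.0724
gripper_force: 0.0
orientation: [179.8, -69.8, -89.7]
force: [0.6, -0.6, -0.3]
opening: 0.0875
gripper_force: 0.0
[0.43489159 0.13957608 0.08647463]
```

View pics/s2.png

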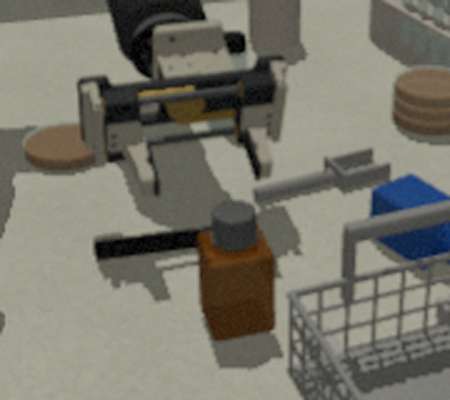

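The bottle stands freely and upright at crop (235,285), with the gripper clear of it. The scoop is next.

```bash
C="python3 -m creep"
for i in 1 2; do $C '[{"grip":0,"delta_pos":[0.85,0,-0.31],"rotation":[0,0,0]},{"grip":0,"delta_pos":[0.85,0,-0.31],"rotation":[0,0,0]},{"grip":0,"delta_pos":[0.85,0,-0.31],"rotation":[0,0,0]}]' |sed -n 2,3p; done
python3 - <<'E'
from h import *
print(to([.57,.235,.22],[180,0,7.5]))
E
```

```text
tool_pos: [0.4341, 0.1346, 0.179]
orientation: [-179.6, -69.4, -90.3]
tool_pos: [0.4342, 0.1338, 0.2697]
orientation: [-179.4, -69.4, -90.4]
(array([-0.824, -1.359, -0.767]), array([ 0.645, -0.57 , -0.934]))
```

```bash
C="python3 -m creep"
for i in 1 2 3 4; do $C '[{"grip":0,"delta_pos":[0,0,0],"rotation":[0.161,-0.143,-0.234]},{"grip":0,"delta_pos":[0,0,0],"rotation":[0.161,-0.143,-0.234]},{"grip":0,"delta_pos":[0,0,0],"rotation":[0.161,-0.143,-0.234]},{"grip":0,"delta_pos":[0,0,0],"rotation":[0.161,-0.143,-0.234]}]' |sed -n 2,3p; done
python3 - <<'E'
from h import *
s=ctrl.snapshot("top");pickle.dump(s,open("t2.pkl","wb"))
print(to([.57,.235,.12],[180,0,7.5]))
E
```

```text
tool_pos: [0.433, 0.1326, 0.2668]
orientation: [160.2, -52.3, -50.9]
tool_pos: [0.433, 0.1324, 0.2669]
orientation: [160.5, -32.8, -30.1]
tool_pos: [0.4333, 0.1326, 0.2671]
orientation: [167.8, -14.6, -12.0]
tool_pos: [0.4335, 0.133, 0.2665]
orientation: [180.0, 0.5, 7.7]
(array([ 1.504, -0.824,  1.447]), array([-0.001,  0.007,  0.003]))
```

```bash
C="python3 -m creep"
for i in 1 2; do $C '[{"grip":0,"delta_pos":[0.752,-0.412,0.5],"rotation":[0,0.003,0.001]},{"grip":0,"delta_pos":[0.752,-0.412,0.5],"rotation":[0,0.003,0.001]},{"grip":0,"delta_pos":[0.752,-0.412,0.5],"rotation":[0,0.003,0.001]}]' |sed -n 2,3p; done
$C '[{"grip":0,"delta_pos":[0,0,0.6],"rotation":[0,0,0]},{"grip":0,"delta_pos":[0,0,0.6],"rotation":[0,0,0]},{"grip":0,"delta_pos":[0,0,0.6],"rotation":[0,0,0]}]' |sed -n 2,3p
python3 - <<'E'
from h import *
print(to([.570,.235,.026],[180,0,7.5]))
s=pickle.load(open("t2.pkl","rb"));h=cv2.cvtColor(s["color"],cv2.COLOR_RGB2HSV)
m=cv2.inRange(h,(5,110,40),(16,255,150));m[:,345:]=0
k,l,st,c=cv2.connectedComponentsWithStats(m)
for i in range(1,k):
    if st[i,4]>60: print(st[i],c[i],cv2.minAreaRect(np.argwhere(l==i)[:,::-1].astype(np.float32)))
E
```

```text
tool_pos: [0.503, 0.1843, 0.209]
orientation: [179.4, 0.7, 7.3]
tool_pos: [0.5717, 0.2346, 0.1575]
orientation: [179.4, 0.4, 7.2]
tool_pos: [0.5698, 0.2324, 0.1035]
orientation: [179.6, 0.2, 7.3]
(array([ 0.008, -0.031,  0.775]), array([ 0.005,  0.002, -0.002]))
```

```bash
C="python3 -m creep"
$C '[{"grip":0,"delta_pos":[0,-0.03,0.4],"rotation":[0,0,0]},{"grip":0,"delta_pos":[0,-0.03,0.7],"rotation":[0,0,0]},{"grip":0,"delta_pos":[0,-0.03,0.775],"rotation":[0,0,0]},{"grip":0,"delta_pos":[0,-0.03,0.775],"rotation":[0,0,0]}]' |sed -n 2,4p
$C '[{"grip":1,"delta_pos":[0,0,0],"rotation":[0,0,0]},{"grip":1,"delta_pos":[0,0,0],"rotation":[0,0,0]},{"grip":1,"delta_pos":[0,0,0],"rotation":[0,0,0]},{"grip":1,"delta_pos":[0,0,0],"rotation":[0,0,0]},{"grip":1,"delta_pos":[0,0,0],"rotation":[0,0,0]}]'
$C '[{"grip":1,"delta_pos":[0,0,0],"rotation":[0,0,0]},{"grip":1,"delta_pos":[0,0,0],"rotation":[0,0,0]},{"grip":1,"delta_pos":[0,0,0],"rotation":[0,0,0]}]'
```

```text
tool_pos: [0.5714, 0.2362, 0.0286]
orientation: [179.7, -0.1, 7.3]
force: [-0.8, 0.8, -0.3]
clock: 14.8
tool_pos: [0.5713, 0.2363, 0.028]
orientation: [179.8, -0.1, 7.3]
force: [-0.2, 0.1, -0.2]
opening: 0.0533
gripper_force: 0.0
clock: 15.1
tool_pos: [0.5711, 0.2361, 0.0274]
orientation: [179.7, -0.0, 7.3]
force: [-0.3, -0.2, 0.0]
opening: 0.0292
gripper_force: 0.0
```

```bash
C="python3 -m creep"
$C '[{"grip":1,"delta_pos":[0,0,0.025],"rotation":[0,0,0]},{"grip":1,"delta_pos":[0,0,0.025],"rotation":[0,0,0]},{"grip":1,"delta_pos":[0,0,0.025],"rotation":[0,0,0]},{"grip":1,"delta_pos":[0,0,0.025],"rotation":[0,0,0]}]'
$C '[{"grip":1,"delta_pos":[0,0,-0.3],"rotation":[0,0,0]},{"grip":1,"delta_pos":[0,0,-0.8],"rotation":[0,0,0]},{"grip":1,"delta_pos":[0,0,-1],"rotation":[0,0,0]},{"grip":1,"delta_pos":[0,0,-1],"rotation":[0,0,0]}]'
$C '[{"grip":1,"delta_pos":[0,0,-0.9],"rotation":[0,0,0]},{"grip":1,"delta_pos":[0,0,-0.9],"rotation":[0,0,0]},{"grip":1,"delta_pos":[0,0,-0.9],"rotation":[0,0,0]}]'|head -4
python3 - <<'E'
from h import *
s=ctrl.snapshot("top");pickle.dump(s,open("t3.pkl","wb"))
cv2.imwrite("pics/t3.png",s["color"][100:300,100:460,::-1].repeat(2,0).repeat(2,1))
print(to([.553,-.166,.2],[180,0,4.3]))
E
```

```text
clock: 15.5
tool_pos: [0.5711, 0.2361, 0.0249]
orientation: [179.7, -0.0, 7.3]
force: [-0.9, 1.1, -0.2]
opening: 0.0013
gripper_force: 0.0
clock: 15.9
tool_pos: [0.573, 0.2379, 0.1293]
orientation: [179.9, -0.4, 7.3]
force: [0.7, 0.3, -1.1]
opening: 0.0004
gripper_force: 0.0
clock: 16.2
tool_pos: [0.5734, 0.2383, 0.2209]
orientation: [179.9, -0.5, 7.3]
force: [0.6, 0.6, -0.4]
(array([-0.703,  3.98 ,  0.18 ]), array([ 0.001, -0.003,  0.033]))
```

View pics/t3.png

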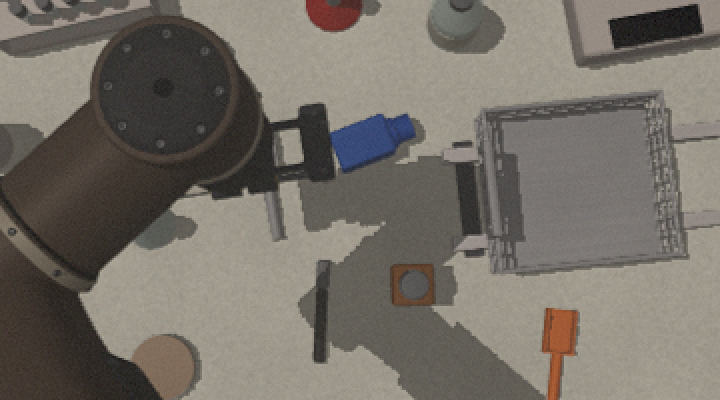

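The fingers closed on nothing and the grasp missed. The handle end is still visible at picture (278,238). I'll look with the wrist and side cameras in one composite.

Run:
```python
from h import *
w=ctrl.snapshot("wrist");s=ctrl.snapshot("side");pickle.dump((w,s),open("ws.pkl","wb"))
a=cv2.resize(w["color"],(400,300));b=cv2.resize(s["color"][170:260,230:350],(400,300),interpolation=cv2.INTER_CUBIC)
cv2.imwrite("pics/m1.png",np.hstack([a,b])[:,:,::-1])
# prediction of scoop points in both views
X=[[.643,.2445,.0],[.497,.225,.008],[.571,.235,.008]]
print(proj(w,X),proj(s,X),ctrl.get_obs()["tool_pos"])
```

```text
[[283.82516468 119.88965877]
 [284.41239274 248.20134125]
 [284.05303324 186.18395198]] [[302.1477313  209.07621108]
 [251.90011802 218.47144886]
 [278.13779142 212.21779773]] [0.57022605 0.23674918 0.21414599]
```

View pics/m1.png

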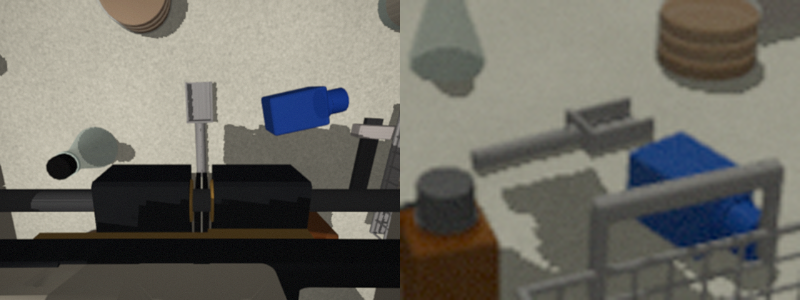

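The wrist view shows the scoop unmoved and centred under the jaws, trough front at about (201,82) in the picture. So position is right and I'll retry a little lower, logging the closing.

```bash
C="python3 -m creep"
$C '[{"grip":0.4,"delta_pos":[0,0,0.5],"rotation":[0,0,0]},{"grip":0.4,"delta_pos":[0,0,0.95],"rotation":[0,0,0]},{"grip":0.4,"delta_pos":[0,0,0.95],"rotation":[0,0,0]},{"grip":0.4,"delta_pos":[0,0,0.95],"rotation":[0,0,0]},{"grip":0.4,"delta_pos":[0,0,0.95],"rotation":[0,0,0]}]' |sed -n 2,5p
$C '[{"grip":0.4,"delta_pos":[0,0,0.4],"rotation":[0,0,0]},{"grip":0.4,"delta_pos":[0,0,0.8],"rotation":[0,0,0]},{"grip":0.4,"delta_pos":[0,0,0.9],"rotation":[0,0,0]},{"grip":0.4,"delta_pos":[0,0,0.9],"rotation":[0,0,0]}]' |sed -n 2,5p
python3 - <<'E'
from h import *
print(to([.569,.2355,.0235],[180,0,7.5]))
w=ctrl.snapshot("wrist");pickle.dump(w,open("w2.pkl","wb"))
print(proj(w,[[.571,.235,.008],[.63,.243,.02]]))
E
```

```text
tool_pos: [0.5722, 0.2373, 0.1219]
orientation: [179.8, -0.2, 7.3]
force: [0.1, -0.0, 0.4]
opening: 0.0347
tool_pos: [0.5713, 0.2361, 0.0303]
orientation: [179.7, -0.0, 7.3]
force: [0.2, 1.1, 0.1]
opening: 0.0525
(array([-0.023,  0.003,  0.068]), array([ 0.003, -0.   , -0.002]))
[[283.9600246  241.19427721]
 [283.52024288 138.78685454]]
```

```bash
C="python3 -m creep"
$C '[{"grip":0.4,"delta_pos":[-0.02,0,0.07],"rotation":[0,0,0]},{"grip":0.4,"delta_pos":[-0.02,0,0.07],"rotation":[0,0,0]},{"grip":0.4,"delta_pos":[-0.02,0,0.07],"rotation":[0,0,0]}]' |sed -n 2,6p
for i in 1 2 3 4; do $C '[{"grip":1,"delta_pos":[0,0,0],"rotation":[0,0,0]},{"grip":1,"delta_pos":[0,0,0],"rotation":[0,0,0]}]' |sed -n 2,6p; done
```

```text
tool_pos: [0.5696, 0.2363, 0.0241]
orientation: [179.8, -0.1, 7.3]
force: [-0.4, 0.7, 0.2]
opening: 0.0526
gripper_force: 0.0
tool_pos: [0.5694, 0.2361, 0.0235]
orientation: [179.8, -0.1, 7.3]
force: [-0.5, 0.2, -0.1]
opening: 0.0417
gripper_force: 0.0
tool_pos: [0.5692, 0.2359, 0.0231]
orientation: [179.8, -0.1, 7.3]
force: [0.0, 0.2, 0.3]
opening: 0.0259
gripper_force: 0.0
tool_pos: [0.5691, 0.2359, 0.023]
orientation: [179.7, -0.0, 7.3]
force: [-0.2, -0.1, 0.5]
opening: 0.0098
gripper_force: 0.0
tool_pos: [0.5691, 0.2359, 0.023]
orientation: [179.7, -0.0, 7.3]
force: [-0.3, 0.0, -1.0]
opening: 0.0009
gripper_force: 0.0
```

Run:
```python
from h import *
s=pickle.load(open("side.pkl","rb"))
T=np.array([.4349,.1396,.0865]);z=np.array([0,-.94,-.342])
for d in(0,.022):print(d,proj(s,[T+d*z+[e,0,0] for e in(-.054,-.044,.044,.054)]))
s=ctrl.snapshot("side");w=ctrl.snapshot("wrist");t=ctrl.snapshot("top")
o=ctrl.get_obs();T=o["tool_pos"];print(T,"side tip",proj(s,[T,T-[0,0,.022]]),"wrist tip",proj(w,[T,T-[0,0,.022]]))
f=lambda i,r0,r1,c0,c1:cv2.resize(i["color"][r0:r1,c0:c1],(400,300),interpolation=cv2.INTER_CUBIC)
g=np.hstack([f(s,165,255,225,345),f(w,0,420,0,560)])
cv2.imwrite("pics/m2.png",cv2.convertScaleAbs(g[:,:,::-1],alpha=1.4))
```

```text
0 [[210.60001265 215.56830389]
 [215.14852246 214.87581791]
 [253.85077328 208.98229396]
 [258.1050654  208.33431232]]
0.022 [[212.61583528 223.30548753]
 [217.22566388 222.57540996]
 [256.43120254 216.36698012]
 [260.73884286 215.68491772]]
[0.56912449 0.23586896 0.02300107] side tip [[277.45603569 207.20323902]
 [277.30654787 214.45272254]] wrist tip [[282.34811844 255.05502746]
 [282.12947977 240.72862978]]
```

View pics/m2.png

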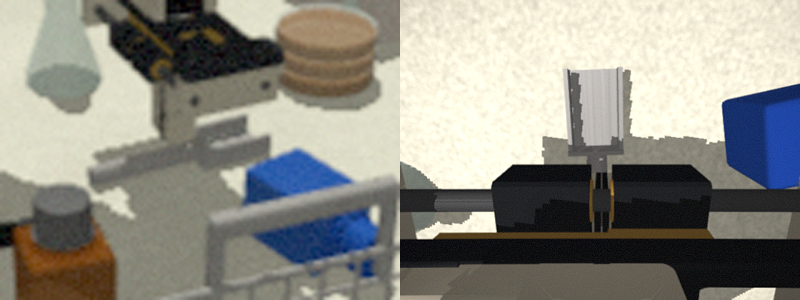

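The last picture shows the closed fingertips at side crop (180,140), i.e. row 207. That is the reported TCP, about 20 mm short of where the stated overhang puts them, and the untouched handle passes below. So I'll open, go down in small steps watching force, and close.

```bash
C="python3 -m creep"
$C '[{"grip":0,"delta_pos":[0,0,-0.05],"rotation":[0,0,0]},{"grip":0.4,"delta_pos":[0,0,-0.05],"rotation":[0,0,0]},{"grip":0.4,"delta_pos":[0,0,-0.05],"rotation":[0,0,0]},{"grip":0.4,"delta_pos":[0,0,-0.05],"rotation":[0,0,0]},{"grip":0.4,"delta_pos":[0,0,-0.05],"rotation":[0,0,0]}]' |sed -n 2,5p
$C '[{"grip":0.4,"delta_pos":[0,0,0.1],"rotation":[0,0,0]},{"grip":0.4,"delta_pos":[0,0,0.15],"rotation":[0,0,0]},{"grip":0.4,"delta_pos":[0,0,0.17],"rotation":[0,0,0]},{"grip":0.4,"delta_pos":[0,0,0.17],"rotation":[0,0,0]}]' |sed -n 2,5p
for i in 1 2 3 4; do $C '[{"grip":0.4,"delta_pos":[0,0,0.02],"rotation":[0,0,0]},{"grip":0.4,"delta_pos":[0,0,0.02],"rotation":[0,0,0]}]' >o; sed -n 2,4p o; awk '/force:/&&!/grip/{gsub(/[\[\],]/,"");exit !($4>3)}' o && break; done
```

```text
tool_pos: [0.569, 0.2359, 0.028]
orientation: [179.8, -0.0, 7.3]
force: [-1.0, 1.1, -0.1]
opening: 0.0348
tool_pos: [0.5688, 0.2355, 0.0102]
orientation: [179.7, 0.0, 7.3]
force: [-0.2, 0.1, -0.1]
opening: 0.0523
tool_pos: [0.5691, 0.2358, 0.0089]
orientation: [179.7, -0.0, 7.3]
force: [0.4, 0.2, -0.2]
tool_pos: [0.5691, 0.2358, 0.0069]
orientation: [179.7, -0.0, 7.3]
force: [-0.6, 0.4, -0.3]
tool_pos: [0.569, 0.2357, 0.0048]
orientation: [179.7, -0.0, 7.3]
force: [-0.9, -0.3, -0.2]
tool_pos: [0.569, 0.2357, 0.0027]
orientation: [179.7, -0.0, 7.3]
force: [0.1, 0.8, 0.3]
```

```bash
C="python3 -m creep"
$C '[{"grip":1,"delta_pos":[0,0,0],"rotation":[0,0,0]},{"grip":1,"delta_pos":[0,0,0],"rotation":[0,0,0]},{"grip":1,"delta_pos":[0,0,0],"rotation":[0,0,0]},{"grip":1,"delta_pos":[0,0,0],"rotation":[0,0,0]},{"grip":1,"delta_pos":[0,0,0],"rotation":[0,0,0]}]' |sed -n 2,6p
$C '[{"grip":1,"delta_pos":[0,0,0],"rotation":[0,0,0]},{"grip":1,"delta_pos":[0,0,0],"rotation":[0,0,0]}]' |sed -n 2,6p
```

```text
tool_pos: [0.5692, 0.236, 0.0031]
orientation: [179.8, -0.1, 7.3]
force: [-0.0, 2.0, -0.5]
opening: 0.0181
gripper_force: 0.5
tool_pos: [0.5693, 0.236, 0.0031]
orientation: [179.8, -0.1, 7.3]
force: [-0.2, 0.1, -0.3]
opening: 0.0148
gripper_force: 29.7
```

```bash
C="python3 -m creep"
$C '[{"grip":0.6,"delta_pos":[0,0,0],"rotation":[0,0,0]},{"grip":0.6,"delta_pos":[0,0,0],"rotation":[0,0,0]},{"grip":0.6,"delta_pos":[0,0,0],"rotation":[0,0,0]}]' |sed -n 2,5p
for i in 1 2 3 4 5; do $C '[{"grip":0.6,"delta_pos":[0,0,0.02],"rotation":[0,0,0]},{"grip":0.6,"delta_pos":[0,0,0.02],"rotation":[0,0,0]}]' >o; sed -n 2,4p o; awk '/force:/&&!/grip/{gsub(/[\[\],]/,"");exit !($4>3)}' o && break; done
$C '[{"grip":1,"delta_pos":[0,0,-0.005],"rotation":[0,0,0]},{"grip":1,"delta_pos":[0,0,-0.005],"rotation":[0,0,0]},{"grip":1,"delta_pos":[0,0,-0.005],"rotation":[0,0,0]},{"grip":1,"delta_pos":[0,0,-0.005],"rotation":[0,0,0]},{"grip":1,"delta_pos":[0,0,-0.005],"rotation":[0,0,0]}]' |sed -n 2,6p
```

```text
tool_pos: [0.5691, 0.2357, 0.003]
orientation: [179.7, -0.0, 7.3]
force: [-0.1, 0.4, -0.5]
opening: 0.0322
tool_pos: [0.569, 0.2356, 0.0007]
orientation: [179.7, -0.0, 7.3]
force: [-0.0, 0.2, -0.0]
tool_pos: [0.569, 0.2356, -0.0013]
orientation: [179.7, -0.0, 7.3]
force: [-0.3, 0.9, -0.1]
tool_pos: [0.569, 0.2357, -0.0033]
orientation: [179.7, -0.0, 7.3]
force: [-0.7, -0.4, -0.4]
tool_pos: [0.5693, 0.2359, -0.0047]
orientation: [179.8, -0.1, 7.3]
force: [0.2, -0.0, 2.9]
tool_pos: [0.5694, 0.2359, -0.0049]
orientation: [179.8, -0.1, 7.4]
force: [-6.6, -2.4, 19.8]
tool_pos: [0.5708, 0.2375, -0.0048]
orientation: [179.9, -0.3, 7.4]
force: [-1.7, 3.4, 9.4]
opening: 0.0149
gripper_force: 31.0
```

```bash
C="python3 -m creep"
$C '[{"grip":1,"delta_pos":[0,0,-0.1],"rotation":[0,0,0]},{"grip":1,"delta_pos":[0,0,-0.5],"rotation":[0,0,0]},{"grip":1,"delta_pos":[0,0,-1],"rotation":[0,0,0]},{"grip":1,"delta_pos":[0,0,-1],"rotation":[0,0,0]}]' |sed -n 1,6p
$C '[{"grip":1,"delta_pos":[0,0,-1],"rotation":[0,0,0]},{"grip":1,"delta_pos":[0,0,-1],"rotation":[0,0,0]},{"grip":1,"delta_pos":[0,0,-1],"rotation":[0,0,0]}]' |sed -n 2,6p
python3 - <<'E'
from h import *
print(to([.553,-.166,.2],[180,0,4.3]))
E
```

```text
clock: 23.15
tool_pos: [0.5726, 0.2383, 0.1008]
orientation: [180.0, -0.6, 7.4]
force: [-0.2, 0.5, -0.3]
opening: 0.0147
gripper_force: 30.0
tool_pos: [0.5723, 0.2383, 0.2015]
orientation: [-180.0, -0.7, 7.4]
force: [0.1, 0.7, -1.6]
opening: 0.0152
gripper_force: 30.0
(array([-0.709,  3.985,  0.006]), array([-0.   , -0.008,  0.034]))
```

```bash
C="python3 -m creep"
for i in 1 2 3; do $C '[{"grip":1,"delta_pos":[-0.177,0.996,0],"rotation":[0,0,0]},{"grip":1,"delta_pos":[-0.177,0.996,0],"rotation":[0,0,0]},{"grip":1,"delta_pos":[-0.177,0.996,0],"rotation":[0,0,0]}]' |sed -n 2,2p; done
$C '[{"grip":1,"delta_pos":[-0.177,0.996,0],"rotation":[0,-0.008,0.034]},{"grip":1,"delta_pos":[-0.177,0.996,0],"rotation":[0,-0.008,0.034]},{"grip":1,"delta_pos":[-0.177,0.996,0],"rotation":[0,-0.008,0.034]},{"grip":1,"delta_pos":[-0.177,0.996,0],"rotation":[0,-0.008,0.034]}]'
python3 - <<'E'
from h import *
print(to([.553,-.166,.085],[180,0,4.3]))
w=ctrl.snapshot("wrist");cv2.imwrite("pics/w3.png",w["color"][:,:,::-1]);t=ctrl.snapshot("top");pickle.dump((w,t),open("w3.pkl","wb"))
E
```

```text
tool_pos: [0.5625, 0.1311, 0.1939]
tool_pos: [0.5577, 0.0302, 0.1942]
tool_pos: [0.553, -0.0707, 0.1945]
clock: 24.75
tool_pos: [0.5488, -0.1686, 0.1946]
orientation: [179.8, 0.7, 4.1]
force: [0.5, 0.4, -1.6]
opening: 0.0152
gripper_force: 30.0
(array([ 0.057, -0.028,  1.096]), array([ 0.003,  0.008, -0.003]))
```

```bash
C="python3 -m creep"
$C '[{"grip":1,"delta_pos":[0.05,-0.03,0.45],"rotation":[0,0.008,-0.003]},{"grip":1,"delta_pos":[0.05,-0.03,0.9],"rotation":[0,0.008,-0.003]},{"grip":1,"delta_pos":[0.05,-0.03,1],"rotation":[0,0.008,-0.003]},{"grip":1,"delta_pos":[0.05,-0.03,1],"rotation":[0,0.008,-0.003]}]' |sed -n 2,4p
$C '[{"grip":1,"delta_pos":[0,0,0.2],"rotation":[0,0,0]},{"grip":1,"delta_pos":[0,0,0.4],"rotation":[0,0,0]},{"grip":1,"delta_pos":[0,0,0.5],"rotation":[0,0,0]},{"grip":1,"delta_pos":[0,0,0.5],"rotation":[0,0,0]}]' |sed -n 2,6p
$C '[{"grip":1,"delta_pos":[0,0,0.03],"rotation":[0,0,0]},{"grip":1,"delta_pos":[0,0,0.06],"rotation":[0,0,0]},{"grip":1,"delta_pos":[0,0,0.06],"rotation":[0,0,0]}]' |sed -n 2,6p
```

```text
tool_pos: [0.5522, -0.1638, 0.0941]
orientation: [179.7, 0.1, 4.6]
force: [0.3, 1.1, -0.6]
tool_pos: [0.5535, -0.1647, 0.0456]
orientation: [179.7, -0.1, 4.5]
force: [0.3, -0.3, -0.5]
opening: 0.0151
gripper_force: 30.0
tool_pos: [0.5533, -0.165, 0.0396]
orientation: [179.7, -0.1, 4.5]
force: [-0.1, 0.6, -2.5]
opening: 0.0149
gripper_force: 30.0
```

```bash
C="python3 -m creep"
$C '[{"grip":1,"delta_pos":[0,0,0.03],"rotation":[0,0,0]},{"grip":1,"delta_pos":[0,0,0.05],"rotation":[0,0,0]},{"grip":1,"delta_pos":[0,0,0.05],"rotation":[0,0,0]}]' |sed -n 2,4p
$C '[{"grip":0.6,"delta_pos":[0,0,0],"rotation":[0,0,0]},{"grip":0.6,"delta_pos":[0,0,0],"rotation":[0,0,0]},{"grip":0.6,"delta_pos":[0,0,0],"rotation":[0,0,0]},{"grip":0.6,"delta_pos":[0,0,-0.3],"rotation":[0,0,0]},{"grip":0.6,"delta_pos":[0,0,-0.7],"rotation":[0,0,0]}]' |sed -n 2,6p
$C '[{"grip":0.4,"delta_pos":[0,0,-0.9],"rotation":[0,0,0]},{"grip":0.4,"delta_pos":[0,0,-0.9],"rotation":[0,0,0]},{"grip":0.4,"delta_pos":[0,0,-0.9],"rotation":[0,0,0]}]' |sed -n 1,4p
python3 - <<'E'
from h import *
w=ctrl.snapshot("wrist");t=ctrl.snapshot("top");s=ctrl.snapshot("side");pickle.dump((w,t,s),open("a4.pkl","wb"))
h=cv2.cvtColor(t["color"],cv2.COLOR_RGB2HSV)
m=cv2.inRange(h,(5,110,40),(16,255,150));m[:,345:]=0
k,l,st,c=cv2.connectedComponentsWithStats(m)
for i in range(1,k):
    if st[i,4]>40: print("bottle",st[i],c[i],cv2.minAreaRect(np.argwhere(l==i)[:,::-1].astype(np.float32)))
hs=cv2.cvtColor(s["color"],cv2.COLOR_RGB2HSV);m=cv2.inRange(hs,(5,110,40),(16,255,150))
k,l,st,c=cv2.connectedComponentsWithStats(m)
for i in range(1,k):
    if st[i,4]>100: print("side",st[i],c[i])
# handle end of scoop + floor in wrist
X=[[.553,-.166,.043],[.478,-.172,.043],[.628,-.160,.036]];print(proj(w,X),proj(t,X))
E
```

```text
tool_pos: [0.5528, -0.165, 0.0338]
orientation: [179.7, -0.0, 4.5]
force: [-0.7, -0.6, -1.1]
tool_pos: [0.5514, -0.1647, 0.1031]
orientation: [179.8, 0.2, 4.5]
force: [0.9, -0.5, 0.1]
opening: 0.0349
gripper_force: 0.0
clock: 27.05
tool_pos: [0.5563, -0.1648, 0.2011]
orientation: [179.6, -0.7, 4.6]
force: [0.2, -0.2, -0.0]
bottle [296 232  21  20 169] [304.53846154 241.24260355] ((306.0, 241.5), (19.0, 20.0), 90.0)
side [229 233  31  43 878] [243.96127563 254.39407745]
side [217 329  35  16 319] [233.73667712 335.42946708]
side [160 344  94  15 675] [208.3837037 351.6237037]
[[281.9386347  198.61348176]
 [281.98922265 269.48575029]
 [281.83161521 119.70594909]] [[384.72064999 194.02669423]
 [388.20519162 222.14568626]
 [380.67125181 166.55378652]]
```

Run:
```python
from h import *
w,t,s=pickle.load(open("a4.pkl","rb"))
h=cv2.cvtColor(t["color"],cv2.COLOR_RGB2HSV)
print(onz(t,(306.3,242.2),.078))
# amber pixels in t3 (unobstructed)
t3=pickle.load(open("t3.pkl","rb"));h3=cv2.cvtColor(t3["color"],cv2.COLOR_RGB2HSV)
m=cv2.inRange(h3,(4,80,30),(20,255,170));m[:,345:]=0;m[:,:280]=0
p=np.argwhere(m>0)[:,::-1];print(len(p),p.min(0),p.max(0),onz(t3,(p.min(0)+p.max(0))/2,.078),cv2.minAreaRect(p.astype(np.float32)))
b=onz(t,(306.3,242.2),.078)
print(to([b[0],b[1],.2],[180,0,4.5]))
```

```text
[0.43132004 0.04844263 0.078     ]
280 [280  97] [340 419] [0.39069391 0.04024858 0.078     ] ((298.90997314453125, 258.8699951171875), (325.8348388671875, 40.87077331542969), 81.8698959350586)
(array([-1.041, -2.214, -0.069]), array([ 0.003, -0.001,  0.   ]))
```

```bash
C="python3 -m creep"
for i in 1 2 3; do $C '[{"grip":0,"delta_pos":[-0.347,-0.738,0],"rotation":[0.001,0,0]},{"grip":0,"delta_pos":[-0.347,-0.738,0],"rotation":[0.001,0,0]},{"grip":0,"delta_pos":[-0.347,-0.738,0],"rotation":[0.001,0,0]}]' |sed -n 2,3p; done
python3 - <<'E'
from h import *
w=ctrl.snapshot("wrist");h=cv2.cvtColor(w["color"],cv2.COLOR_RGB2HSV)
m=cv2.inRange(h,(4,90,30),(18,255,200));k,l,st,c=cv2.connectedComponentsWithStats(m)
for i in range(1,k):
    if st[i,4]>100: print(st[i],c[i])
b=np.array([.4313,.0484]);print(proj(w,[[b[0]+i,b[1]+j,.078] for i in(-.027,.027) for j in(-.027,.027)]))
print(to([*b,.0805],[180,0,4.5]))
s=ctrl.snapshot("top");c=s["color"][225:262,288:326].mean(2).astype(int);np.set_printoptions(linewidth=250);print(c[::3,::2])
E
```

```text
tool_pos: [0.51, -0.0916, 0.1926]
orientation: [179.9, 0.1, 4.6]
tool_pos: [0.4703, -0.0211, 0.1927]
orientation: [179.9, 0.0, 4.6]
tool_pos: [0.4305, 0.0495, 0.1928]
orientation: [180.0, -0.0, 4.6]
[ 252  159   65   72 2182] [283.96883593 186.31026581]
[433 230  21  35 460] [444.43478261 249.08478261]
[ 77 251  35  60 565] [ 90.76283186 280.92920354]
[452 251  36  60 457] [474.3238512  274.45076586]
[457 296  20  15 105] [467.60952381 302.03809524]
[464 320  96  15 654] [513.91437309 327.4969419 ]
[259 325 110   9 473] [313.73784355 329.29809725]
[369 325  96   9 445] [415.74606742 329.35505618]
[[311.7057727  235.19672749]
 [250.23539089 230.47993673]
 [318.3343543  174.18161926]
 [253.91898617 168.99909404]]
(array([-0.   ,  0.004,  1.124]), array([ 0.   , -0.   ,  0.002]))
[[139 137 135 132 135 126  93  47  58  61  59  44  45  61  70  53  45  49  47]
 [124 123 125 114  80  71  45  63  64  49  48  45  46  42  46  41  47  47  48]
 [123 125 116  65  47  46  63  64  47  48  50  50  47  49  45  43  47  49  45]
 [ 96  49  47  49  48  60  67  56  48  48  55  49  47  48  49  47  44  47  48]
 [ 46  45  47  52  49  69  60  45  47  52  50  53  51  56  45  44  47  44  48]
 [ 54  49  49  49  55  62  50  48  42  46  53  50  48  49  46  42  47  42  44]
 [ 52  51  57  51  62  58  48  55  61  73  47  53  48  45  47  45  46  46  41]
 [ 48  50  48  50  63  60  45  51  47  46  51  49  47  44  45  43  41  48  44]
 [ 54  54  52  49  61  63  53  52  47  54  51  52  43  42  46  45  47  48  40]
 [ 55  51  50  50  62  61  50  52  50  53  48  47  47  44  46  47  51  45  44]
 [ 55  52  58  55  58  69  45  50  49  51  52  48  52  49  44  44  41  44  45]
 [ 52  52  55  51  50  67  57  48  49  49  53  47  51  40  45  42  44  36  47]
 [ 54  54  57  55  57  58  60  49  49  45  49  47  41  45  45  38  38  42  41]]
```

Run:
```python
from h import *
w=ctrl.snapshot("wrist");print("cam",-w["R"].T@w["t"],"axis",w["R"][2])
b=np.array([.4313,.0484])
print(proj(w,[[b[0]+.027,b[1]+j,z] for z in(0,.078) for j in(-.027,.027)]))
h=cv2.cvtColor(w["color"],cv2.COLOR_RGB2HSV)
for r in range(152,240,6): print(r,["%d/%d/%d"%tuple(h[r,c]) for c in range(240,331,10)])
```

```text
cam [0.49832297 0.05396059 0.35620202] axis [-0.24862995 -0.02049512 -0.96838169]
[[309.17665741 164.27817043]
 [258.52576907 160.20466426]
 [316.59237074 175.40245472]
 [252.25690127 170.27099851]]
152 ['23/28/165', '24/30/168', '22/30/162', '25/28/162', '23/29/161', '23/28/162', '27/29/160', '23/29/160', '21/29/165', '23/28/164']
158 ['21/25/165', '23/30/170', '24/31/162', '25/29/159', '25/26/170', '25/30/163', '25/28/164', '25/27/159', '25/27/163', '27/29/161']
164 ['26/30/168', '24/30/168', '11/166/43', '13/216/39', '11/223/32', '14/186/37', '14/198/40', '22/32/145', '24/30/161', '21/26/166']
170 ['25/27/167', '23/29/174', '13/195/72', '14/219/56', '9/157/52', '12/197/44', '13/205/36', '14/175/35', '16/39/84', '22/33/84']
176 ['25/26/166', '22/27/167', '12/191/87', '12/194/84', '12/205/77', '12/190/82', '11/194/79', '12/194/75', '26/25/81', '24/30/84']
182 ['22/28/172', '22/33/172', '13/186/85', '11/179/60', '90/8/33', '8/73/42', '12/201/76', '11/208/71', '23/27/84', '18/35/87']
188 ['23/29/178', '23/31/166', '12/196/78', '60/18/28', '90/9/29', '150/33/23', '9/164/59', '11/187/75
[... 341 characters left out ...]
120/8/34', '150/23/33', '12/213/61', '15/36/84', '25/35/88']
212 ['23/29/175', '15/75/106', '0/18/28', '30/8/32', '0/0/32', '0/9/30', '30/15/33', '13/221/52', '25/34/83', '25/35/87']
218 ['23/28/166', '12/105/97', '11/145/65', '135/16/31', '150/17/30', '0/31/33', '128/31/33', '10/146/56', '28/37/83', '27/28/83']
224 ['23/31/164', '15/107/95', '12/188/87', '150/24/32', '0/8/34', '0/0/28', '11/166/77', '14/96/56', '23/36/84', '19/34/82']
230 ['21/28/173', '28/25/155', '26/27/158', '23/29/142', '30/9/29', '11/39/52', '12/183/74', '21/30/84', '23/28/82', '23/24/86']
236 ['23/27/167', '25/30/161', '23/28/162', '20/29/161', '25/30/154', '24/31/165', '25/27/169', '21/31/81', '18/37/83', '27/31/82']
```

```bash
C="python3 -m creep"
$C '[{"grip":0,"delta_pos":[0,0,0.4],"rotation":[0,0,0]},{"grip":0,"delta_pos":[0,0,0.8],"rotation":[0,0,0]},{"grip":0,"delta_pos":[0,0,0.9],"rotation":[0,0,0]},{"grip":0,"delta_pos":[0,0,0.9],"rotation":[0,0,0]}]' |sed -n 2,4p
$C '[{"grip":0,"delta_pos":[0,0,0.1],"rotation":[0,0,0]},{"grip":0,"delta_pos":[0,0,0.22],"rotation":[0,0,0]},{"grip":0,"delta_pos":[0,0,0.22],"rotation":[0,0,0]},{"grip":1,"delta_pos":[0,0,0.22],"rotation":[0,0,0]},{"grip":1,"delta_pos":[0,0,0.22],"rotation":[0,0,0]}]' |sed -n 2,4p
$C '[{"grip":1,"delta_pos":[0,0,0],"rotation":[0,0,0]},{"grip":1,"delta_pos":[0,0,0],"rotation":[0,0,0]},{"grip":1,"delta_pos":[0,0,0],"rotation":[0,0,0]},{"grip":1,"delta_pos":[0,0,0],"rotation":[0,0,0]},{"grip":1,"delta_pos":[0,0,0],"rotation":[0,0,0]}]' |sed -n 1,6p
```

```text
tool_pos: [0.4312, 0.0469, 0.1021]
orientation: [179.9, 0.2, 4.4]
force: [0.4, -0.3, 0.9]
tool_pos: [0.4325, 0.0486, 0.0823]
orientation: [-180.0, -0.2, 4.5]
force: [-0.4, 0.5, 0.1]
clock: 29.65
tool_pos: [0.4317, 0.0483, 0.0814]
orientation: [-180.0, -0.1, 4.5]
force: [-0.2, -0.8, -0.6]
opening: 0.037
gripper_force: 0.0
```

```bash
C="python3 -m creep"
$C '[{"grip":1,"delta_pos":[0,0,0],"rotation":[0,0,0]},{"grip":1,"delta_pos":[0,0,0],"rotation":[0,0,0]},{"grip":1,"delta_pos":[0,0,-0.1],"rotation":[0,0,0]},{"grip":1,"delta_pos":[0,0,-0.4],"rotation":[0,0,0]},{"grip":1,"delta_pos":[0,0,-0.8],"rotation":[0,0,0]}]' |sed -n 2,6p
$C '[{"grip":1,"delta_pos":[0,0,-1],"rotation":[0,0,0]},{"grip":1,"delta_pos":[0,0,-1],"rotation":[0,0,0]},{"grip":1,"delta_pos":[0,0,-1],"rotation":[0,0,0]}]' |sed -n 2,6p
python3 - <<'E'
from h import *
print(to([.558,-.232,.26],[180,0,4.5]))
E
```

```text
tool_pos: [0.43, 0.0475, 0.1612]
orientation: [179.9, 0.2, 4.5]
force: [1.5, 0.8, -2.3]
opening: 0.0354
gripper_force: 30.0
tool_pos: [0.4347, 0.0491, 0.2688]
orientation: [-179.8, -0.7, 4.6]
force: [0.4, 0.0, -2.8]
opening: 0.0354
gripper_force: 30.0
(array([1.004, 2.9  , 0.091]), array([-0.002, -0.008,  0.001]))
```

```bash
C="python3 -m creep"
for i in 1 2 3; do $C '[{"grip":1,"delta_pos":[0.33,0.96,0.02],"rotation":[0,0,0]},{"grip":1,"delta_pos":[0.33,0.96,0.02],"rotation":[0,0,0]},{"grip":1,"delta_pos":[0.33,0.96,0.02],"rotation":[0,0,0]}]' |sed -n 2,3p; done
$C '[{"grip":1,"delta_pos":[0.01,0.02,0.4],"rotation":[0,0,0]},{"grip":1,"delta_pos":[0.01,0.02,0.8],"rotation":[0,0,0]},{"grip":1,"delta_pos":[0.01,0.02,0.9],"rotation":[0,0,0]},{"grip":1,"delta_pos":[0.01,0.02,0.9],"rotation":[0,0,0]}]' |sed -n 1,5p
python3 - <<'E'
from h import *
print(to([.558,-.232,.122],[180,0,4.5]))
E
```

```text
tool_pos: [0.4725, -0.0489, 0.2588]
orientation: [179.9, 0.0, 4.3]
tool_pos: [0.5131, -0.142, 0.2562]
orientation: [180.0, 0.1, 4.3]
tool_pos: [0.5536, -0.2349, 0.2536]
orientation: [180.0, 0.1, 4.3]
clock: 31.75
tool_pos: [0.5529, -0.2326, 0.164]
orientation: [-180.0, 0.2, 4.5]
force: [0.2, -1.0, -1.7]
opening: 0.0352
(array([ 0.052, -0.001,  0.42 ]), array([-0.   ,  0.002,  0.   ]))
```

```bash
C="python3 -m creep"
$C '[{"grip":1,"delta_pos":[0.05,0,0.2],"rotation":[0,0,0]},{"grip":1,"delta_pos":[0.05,0,0.36],"rotation":[0,0.002,0]},{"grip":1,"delta_pos":[0.05,0,0.41],"rotation":[0,0.002,0]},{"grip":1,"delta_pos":[0.05,0,0.41],"rotation":[0,0.002,0]}]' |sed -n 2,4p
for i in 1 2 3 4 5 6; do $C '[{"grip":1,"delta_pos":[0,0,0.02],"rotation":[0,0,0]},{"grip":1,"delta_pos":[0,0,0.02],"rotation":[0,0,0]}]' >o; sed -n 2,4p o; awk '/force:/&&!/grip/{gsub(/[\[\],]/,"");exit !($4>1)}' o && break; done
```

```text
tool_pos: [0.5598, -0.2325, 0.1257]
orientation: [180.0, -0.3, 4.5]
force: [-0.6, -0.3, -1.4]
tool_pos: [0.5598, -0.2327, 0.1236]
orientation: [180.0, -0.3, 4.5]
force: [0.3, -0.1, -3.0]
tool_pos: [0.5592, -0.2326, 0.1206]
orientation: [-180.0, -0.3, 4.5]
force: [-0.8, 0.1, -2.4]
tool_pos: [0.559, -0.2326, 0.1182]
orientation: [-180.0, -0.2, 4.5]
force: [1.0, 0.3, -2.9]
tool_pos: [0.5595, -0.2327, 0.1165]
orientation: [180.0, -0.3, 4.5]
force: [-0.1, -0.3, -1.8]
tool_pos: [0.5599, -0.2332, 0.1164]
orientation: [179.9, -0.3, 4.6]
force: [-2.8, 0.4, 11.1]
```

```bash
C="python3 -m creep"
$C '[{"grip":0.6,"delta_pos":[0,0,0],"rotation":[0,0,0]},{"grip":0.4,"delta_pos":[0,0,0],"rotation":[0,0,0]},{"grip":0.4,"delta_pos":[0,0,0],"rotation":[0,0,0]},{"grip":0.4,"delta_pos":[0,0,-0.2],"rotation":[0,0,0]},{"grip":0.4,"delta_pos":[0,0,-0.7],"rotation":[0,0,0]}]' |sed -n 2,6p
$C '[{"grip":0.4,"delta_pos":[0,0,-0.3],"rotation":[0,0,0]},{"grip":0.4,"delta_pos":[0,0,-0.5],"rotation":[0,0,0]}]' |sed -n 1,4p
for i in 1 2 3 4 5 6; do $C '[{"grip":0,"delta_pos":[-0.13,-0.99,0],"rotation":[0,0,0]},{"grip":0,"delta_pos":[-0.13,-0.99,0],"rotation":[0,0,0]},{"grip":0,"delta_pos":[-0.13,-0.99,0],"rotation":[0,0,0]}]' |sed -n 2,2p; done
for i in 1 2; do $C '[{"grip":0,"delta_pos":[0,0,0],"rotation":[0,0,0.37]},{"grip":0,"delta_pos":[0,0,0],"rotation":[0,0,0.37]},{"grip":0,"delta_pos":[0,0,0],"rotation":[0,0,0.37]},{"grip":0,"delta_pos":[0,0,0],"rotation":[0,0,0.37]}]' |sed -n 1,3p; done
python3 - <<'E'
from h import *
print(to([.521,.399,.15],[180,0,-85.7]),ctrl.get_obs()["joint_pos"].round())
s=ctrl.snapshot("side");t=ctrl.snapshot("top")
# amber in basket (side), basket scene save
hs=cv2.cvtColor(s["color"],cv2.COLOR_RGB2HSV);m=cv2.inRange(hs,(5,110,40),(16,255,150))
k,l,st,c=cv2.connectedComponentsWithStats(m)
for i in range(1,k):
    if st[i,4]>100: print("side",st[i],c[i])
b=np.array([.559,-.233]);print(proj(s,[[*b,.035],[*b,.113]]),"flask stopper",proj(s,[.521,.399,.11]))
pickle.dump((s,t),open("a5.pkl","wb"))
E
```

```text
tool_pos: [0.5561, -0.2319, 0.1804]
orientation: [-179.8, 0.3, 4.5]
force: [1.7, -0.2, -0.2]
opening: 0.0522
gripper_force: 0.0
clock: 33.85
tool_pos: [0.5596, -0.2329, 0.2373]
orientation: [179.9, -0.4, 4.5]
force: [-0.1, 0.7, 0.1]
tool_pos: [0.5372, -0.131, 0.2349]
tool_pos: [0.5166, -0.0333, 0.2346]
tool_pos: [0.4961, 0.0642, 0.2344]
tool_pos: [0.4755, 0.1617, 0.2342]
tool_pos: [0.4549, 0.2592, 0.2339]
tool_pos: [0.4343, 0.3569, 0.2334]
clock: 36.05
tool_pos: [0.435, 0.3523, 0.2338]
orientation: [-179.9, -0.2, -29.2]
clock: 36.45
tool_pos: [0.435, 0.3522, 0.2339]
orientation: [-179.8, -0.1, -62.5]
(array([-0.019, -0.976,  0.842]), array([-0.002, -0.001,  0.258])) [ 59.   9. -13.   0. -68. -32.]
side [ 345  295   50   46 1260] [365.94126984 318.57222222]
side [217 328  35  17 337] [233.78635015 335.28486647]
side [160 341  94  18 727] [207.58046768 351.29848693]
[[364.75394258 339.80510623]
 [371.21289952 303.82248719]] flask stopper [[242.84690441 154.7417438 ]]
```

```bash
C="python3 -m creep"
$C '[{"grip":0,"delta_pos":[-0.02,-0.976,0],"rotation":[0,0,0.258]},{"grip":0,"delta_pos":[-0.02,-0.976,0],"rotation":[0,0,0.258]},{"grip":0,"delta_pos":[-0.02,-0.976,0],"rotation":[0,0,0.258]},{"grip":0,"delta_pos":[-0.02,-0.976,0],"rotation":[0,0,0.258]}]' |sed -n 2,3p
python3 - <<'E'
from h import *
w=ctrl.snapshot("wrist");print("pred stopper",proj(w,[.521,.399,.11]))
g=w["color"].max(2);m=(g<45).astype(np.uint8)
k,l,st,c=cv2.connectedComponentsWithStats(m)
for i in range(1,k):
    if st[i,4]>150: print(st[i],c[i].round(1))
print(to([.521,.399,.0705],[180,0,-85.7]))
E
```

```text
tool_pos: [0.5206, 0.4001, 0.2326]
orientation: [-179.9, -0.1, -85.3]
pred stopper [[281.99101942 200.38901658]]
[104  87  22  59 167] [119.3 115. ]
[262 187  32  34 850] [277.6 203.9]
[    0   230   560   190 64739] [301.2 318.8]
(array([ 0.008, -0.004,  1.63 ]), array([-0.002, -0.001,  0.007]))
```

```bash
C="python3 -m creep"
$C '[{"grip":0,"delta_pos":[0,0,0.4],"rotation":[0,0,0]},{"grip":0,"delta_pos":[0,0,0.8],"rotation":[0,0,0]},{"grip":0,"delta_pos":[0,0,1],"rotation":[0,0,0]},{"grip":0,"delta_pos":[0,0,1],"rotation":[0,0,0]}]' |sed -n 2,4p
$C '[{"grip":0,"delta_pos":[0,0,0.3],"rotation":[0,0,0]},{"grip":0,"delta_pos":[0,0,0.55],"rotation":[0,0,0]},{"grip":0,"delta_pos":[0,0,0.6],"rotation":[0,0,0]},{"grip":1,"delta_pos":[0,0,0.6],"rotation":[0,0,0]},{"grip":1,"delta_pos":[0,0,0.6],"rotation":[0,0,0]}]' |sed -n 2,5p
$C '[{"grip":1,"delta_pos":[0,0,0],"rotation":[0,0,0]},{"grip":1,"delta_pos":[0,0,0],"rotation":[0,0,0]},{"grip":1,"delta_pos":[0,0,0],"rotation":[0,0,0]},{"grip":1,"delta_pos":[0,0,0],"rotation":[0,0,0]},{"grip":1,"delta_pos":[0,0,0],"rotation":[0,0,0]}]' |sed -n 2,6p
$C '[{"grip":1,"delta_pos":[0,0,0],"rotation":[0,0,0]},{"grip":1,"delta_pos":[0,0,0],"rotation":[0,0,0]}]' |sed -n 1,6p
```

```text
tool_pos: [0.5181, 0.3988, 0.1319]
orientation: [-180.0, -0.2, -85.0]
force: [-0.3, -0.3, 0.1]
tool_pos: [0.5211, 0.4018, 0.0769]
orientation: [-179.6, 0.1, -85.2]
force: [0.6, 0.7, 0.7]
opening: 0.0772
tool_pos: [0.5203, 0.401, 0.0747]
orientation: [-179.7, 0.0, -85.3]
force: [0.9, 0.1, 0.3]
opening: 0.0374
gripper_force: 0.4
clock: 38.6
tool_pos: [0.52, 0.4007, 0.0743]
orientation: [-179.8, -0.0, -85.3]
force: [-0.7, -0.4, -0.9]
opening: 0.0296
gripper_force: 29.8
```

```bash
C="python3 -m creep"
$C '[{"grip":1,"delta_pos":[0,0,-0.1],"rotation":[0,0,0]},{"grip":1,"delta_pos":[0,0,-0.4],"rotation":[0,0,0]},{"grip":1,"delta_pos":[0,0,-0.8],"rotation":[0,0,0]},{"grip":1,"delta_pos":[0,0,-0.9],"rotation":[0,0,0]}]' |sed -n 2,6p
$C '[{"grip":1,"delta_pos":[0,0,-0.4],"rotation":[0,0,0]},{"grip":1,"delta_pos":[0,0,-0.85],"rotation":[0,0,0]},{"grip":1,"delta_pos":[0,0,-0.85],"rotation":[0,0,0]}]' |sed -n 2,6p
python3 - <<'E'
from h import *
print(to([.548,-.101,.25],[180,0,-85.3]))
E
```

```text
tool_pos: [0.5216, 0.4024, 0.1701]
orientation: [-179.4, 0.2, -85.3]
force: [1.0, 0.0, -1.1]
opening: 0.0296
gripper_force: 29.8
tool_pos: [0.5219, 0.4027, 0.2576]
orientation: [-179.2, 0.4, -85.3]
force: [-0.3, 1.8, -1.3]
opening: 0.0295
gripper_force: 29.8
(array([5.042, 0.157, 0.038]), array([-0.008,  0.004,  0.   ]))
```

```bash
C="python3 -m creep"
for i in 1 2 3 4 5; do $C '[{"grip":1,"delta_pos":[0.5,0.015,0],"rotation":[0,0,0]},{"grip":1,"delta_pos":[1,0.031,0],"rotation":[0,0,0]},{"grip":1,"delta_pos":[1,0.031,0],"rotation":[0,0,0]}]' |sed -n 2,2p; done
$C '[{"grip":1,"delta_pos":[0.03,0,0],"rotation":[0,0,0]},{"grip":1,"delta_pos":[0.03,0,0],"rotation":[0,0,0]}]' |sed -n 1,6p
python3 - <<'E'
from h import *
print(to([.548,-.101,.113],[180,0,-85.3]))
t=ctrl.snapshot("top");s=ctrl.snapshot("side");pickle.dump((t,s),open("a6.pkl","wb"))
E
```

```text
tool_pos: [0.5241, 0.2963, 0.2505]
tool_pos: [0.5291, 0.1966, 0.2502]
tool_pos: [0.5342, 0.0969, 0.2499]
tool_pos: [0.5395, -0.0029, 0.2497]
tool_pos: [0.5447, -0.1028, 0.2494]
clock: 41.0
tool_pos: [0.5453, -0.1014, 0.2494]
orientation: [-179.8, 0.0, -85.3]
force: [-0.4, 0.7, -0.7]
opening: 0.0293
gripper_force: 29.9
(array([-1.000e-03, -2.100e-02,  1.365e+00]), array([-0.003,  0.   , -0.   ]))
```

Run:
```python
from h import *
t0=pickle.load(open("top.pkl","rb"))["color"];t=pickle.load(open("a5.pkl","rb"))[1]["color"]
g=lambda i:cv2.cvtColor(i,cv2.COLOR_RGB2GRAY).astype(np.float32)
for r in((140,240,330,362),(138,160,340,450)): 
    a,b=[g(i)[r[0]:r[1],r[2]:r[3]] for i in(t0,t)];print(cv2.phaseCorrelate(a,b))
# steel scoop in basket: bright/dark diff to the original floor
d=cv2.absdiff(g(t0),g(t))[155:235,350:430]>14
p=np.argwhere(d);print(len(p)); 
for r in range(0,80,4): print("".join("#" if x else "." for x in d[r,::1]))
```

```text
((-0.023444841014740092, -0.05617007329885837), 1.0018161380290984)
((0.08860913383216484, 0.06412309226112711), 0.9603108141157363)
1304
........................................................................#.#.....
........#...................................#.......#...#..#...........##..##..#
.#..#......#..#...#......#............#........................#.........#.#....
....#..#..................#..#...................#....#.......#..............#..
..#.............#...##..#.##..........#.##.#..........................#...#.....
........................#..#...........#.#..........##...#............#.......#.
...........#.............#.....#..........#........#...#####################.#.#
............#............#..#...........#.....#..###########################..#.
........................#............#######......###########################.##
.#................................#..##...##......###########################.##
###.......#.........#......#.......#.###.......#..############################.#
..#......................#....#....##.##.#........##############################
#..................#...............##.##......#.#........#.......#......##.#....
...#....................#...........#..#.#...........................#.......#..
................#...................#..###....#.#.......#........##............#
##...............#..#...........#...##..##....#................#..#.........#.#.
...............................#.....#..#.......................................
........#.................................#....#.............#....#............#
#.......#.....#........#..............#...............#.........................
.................#..#......#................................................#...
```

Basket unmoved, scoop lying where planned. Lowering the flask.

```bash
C="python3 -m creep"
$C '[{"grip":1,"delta_pos":[0,-0.02,0.3],"rotation":[0,0,0]},{"grip":1,"delta_pos":[0,-0.02,0.7],"rotation":[0,0,0]},{"grip":1,"delta_pos":[0,-0.02,0.95],"rotation":[-0.003,0,0]},{"grip":1,"delta_pos":[0,-0.02,0.95],"rotation":[-0.003,0,0]}]' |sed -n 2,4p
$C '[{"grip":1,"delta_pos":[0,0,0.2],"rotation":[0,0,0]},{"grip":1,"delta_pos":[0,0,0.36],"rotation":[0,0,0]},{"grip":1,"delta_pos":[0,0,0.36],"rotation":[0,0,0]}]' |sed -n 2,4p
for i in 1 2 3 4 5 6; do $C '[{"grip":1,"delta_pos":[0,0,0.02],"rotation":[0,0,0]},{"grip":1,"delta_pos":[0,0,0.02],"rotation":[0,0,0]}]' >o; sed -n 2,4p o; awk '/force:/&&!/grip/{gsub(/[\[\],]/,"");exit !($4>1.5)}' o && break; done
```

```text
tool_pos: [0.5452, -0.1004, 0.151]
orientation: [179.6, 0.0, -85.2]
force: [-1.3, -0.0, -0.9]
tool_pos: [0.5472, -0.1008, 0.1181]
orientation: [179.9, 0.0, -85.3]
force: [-1.0, 0.3, -1.7]
tool_pos: [0.5485, -0.1012, 0.1179]
orientation: [-179.9, -0.0, -85.3]
force: [-0.1, -0.9, -1.0]
tool_pos: [0.5478, -0.1015, 0.1149]
orientation: [-180.0, 0.0, -85.3]
force: [0.1, -0.6, -1.0]
tool_pos: [0.5474, -0.1016, 0.1123]
orientation: [180.0, 0.0, -85.3]
force: [0.5, -0.6, -1.3]
tool_pos: [0.5473, -0.1016, 0.1101]
orientation: [179.9, 0.0, -85.3]
force: [-0.1, 0.6, -1.0]
tool_pos: [0.5478, -0.1016, 0.1087]
orientation: [180.0, -0.0, -85.3]
force: [-0.3, -0.2, 0.9]
tool_pos: [0.5487, -0.1017, 0.1081]
orientation: [-179.9, -0.0, -85.2]
force: [-1.6, -0.3, 10.8]
```

```bash
C="python3 -m creep"
$C '[{"grip":0.4,"delta_pos":[0,0,0],"rotation":[0,0,0]},{"grip":0.4,"delta_pos":[0,0,0],"rotation":[0,0,0]},{"grip":0.4,"delta_pos":[0,0,0],"rotation":[0,0,0]},{"grip":0.4,"delta_pos":[0,0,-0.2],"rotation":[0,0,0]},{"grip":0.4,"delta_pos":[0,0,-0.6],"rotation":[0,0,0]}]' |sed -n 2,6p
$C '[{"grip":0.4,"delta_pos":[0,0,-0.5],"rotation":[0,0,0]},{"grip":1,"delta_pos":[0,0,-0.5],"rotation":[0,0,0]}]' |sed -n 2,4p
$C '[{"grip":1,"delta_pos":[-0.5,0,0],"rotation":[0,0,0]},{"grip":1,"delta_pos":[-0.95,0,0],"rotation":[0,0,0]},{"grip":1,"delta_pos":[-0.95,0,0],"rotation":[0,0,0]},{"grip":1,"delta_pos":[-0.95,0,0],"rotation":[0,0,0]}]' |sed -n 1,4p
python3 - <<'E'
from h import *
print(to([.546,-.008,.122],[180,0,-85.5]))
t=ctrl.snapshot("top");s=ctrl.snapshot("side");pickle.dump((t,s),open("a7.pkl","wb"))
t0=pickle.load(open("top.pkl","rb"))
g=lambda i:cv2.cvtColor(i["color"],cv2.COLOR_RGB2GRAY).astype(np.float32)
print(cv2.phaseCorrelate(g(t0)[138:160,380:450],g(t)[138:160,380:450]))
hs=cv2.cvtColor(s["color"],cv2.COLOR_RGB2HSV);m=cv2.inRange(hs,(5,110,40),(16,255,150))
k,l,st,c=cv2.connectedComponentsWithStats(m)
for i in range(1,k):
    if st[i,4]>100: print("side",st[i],c[i])
print("stopper",proj(s,[[.5478,-.1016,.145],[.5478,-.1016,.13]]),[s["color"][int(v),int(u)] for u,v in proj(s,[[.5478,-.1016,.145],[.5478,-.1016,.13]])])
E
```

```text
tool_pos: [0.5452, -0.1016, 0.1638]
orientation: [179.6, 0.0, -85.3]
force: [1.4, 0.2, -1.0]
opening: 0.0521
gripper_force: 0.0
tool_pos: [0.5513, -0.1019, 0.2233]
orientation: [-179.4, -0.1, -85.2]
force: [0.1, -0.1, 0.2]
clock: 44.1
tool_pos: [0.5397, -0.0059, 0.2162]
orientation: [180.0, 0.0, -85.2]
force: [-0.0, 0.2, -0.4]
(array([ 0.026, -0.062,  0.942]), array([0.   , 0.   , 0.004]))
((0.3781092006459872, -0.1023324079020469), 0.44899726907412213)
side [ 345  295   50   47 1315] [366.0243346  318.95209125]
side [ 160  328   94   31 1543] [216.73428386 345.40894362]
stopper [[329.32627678 240.64461076]
 [328.61998203 247.65990905]] [array([13, 13, 18], dtype=uint8), array([20, 20, 16], dtype=uint8)]
```

```bash
C="python3 -m creep"
$C '[{"grip":1,"delta_pos":[-0.05,-0.06,0.4],"rotation":[0,0,0]},{"grip":1,"delta_pos":[-0.05,-0.06,0.7],"rotation":[0,0,0]},{"grip":1,"delta_pos":[-0.05,-0.06,0.94],"rotation":[0,0,0]},{"grip":1,"delta_pos":[-0.05,-0.06,0.94],"rotation":[0,0,0]}]' |sed -n 1,6p
$C '[{"grip":1,"delta_pos":[0.05,0,0],"rotation":[0,0,0]},{"grip":1,"delta_pos":[0.1,0,0],"rotation":[0,0,0]},{"grip":1,"delta_pos":[0.15,0,0],"rotation":[0,0,0]},{"grip":1,"delta_pos":[0.2,0,0],"rotation":[0,0,0]},{"grip":1,"delta_pos":[0.25,0,0],"rotation":[0,0,0]}]' |sed -n 2,4p
$C '[{"grip":1,"delta_pos":[0.05,0,0],"rotation":[0,0,0]},{"grip":1,"delta_pos":[0.1,0,0],"rotation":[0,0,0]},{"grip":1,"delta_pos":[0.15,0,0],"rotation":[0,0,0]},{"grip":1,"delta_pos":[0.2,0,0],"rotation":[0,0,0]},{"grip":1,"delta_pos":[0.25,0,0],"rotation":[0,0,0]}]' |sed -n 1,4p
```

```text
clock: 44.6
tool_pos: [0.543, -0.0031, 0.119]
orientation: [179.6, -0.1, -85.4]
force: [-0.3, -0.2, 0.4]
opening: 0.0002
gripper_force: 0.0
tool_pos: [0.5477, -0.0268, 0.1231]
orientation: [-180.0, 0.0, -85.3]
force: [0.6, 0.4, 0.1]
clock: 45.6
tool_pos: [0.5495, -0.0515, 0.1225]
orientation: [180.0, 0.0, -85.3]
force: [-0.6, 2.5, 2.0]
```

```bash
C="python3 -m creep"
for i in 1 2 3; do $C '[{"grip":1,"delta_pos":[0.07,0,0],"rotation":[0,0,0]},{"grip":1,"delta_pos":[0.14,0,0],"rotation":[0,0,0]},{"grip":1,"delta_pos":[0.21,0,0],"rotation":[0,0,0]},{"grip":1,"delta_pos":[0.28,0,0],"rotation":[0,0,0]},{"grip":1,"delta_pos":[0.35,0,0],"rotation":[0,0,0]}]' |sed -n 1,4p; done
for i in 1 2 3 4 5 6 7 8 9 10; do $C '[{"grip":1,"delta_pos":[0.03,0,0],"rotation":[0,0,0]},{"grip":1,"delta_pos":[0.06,0,0],"rotation":[0,0,0]}]' >o; sed -n 2,4p o; awk '/force:/&&!/grip/{gsub(/[\[\],]/,"");exit !($3>8)}' o && break; done
```

```text
clock: 46.1
tool_pos: [0.5522, -0.0868, 0.1224]
orientation: [180.0, 0.0, -85.3]
force: [-0.5, 2.0, 2.2]
clock: 46.6
tool_pos: [0.5549, -0.1216, 0.1222]
orientation: [179.9, 0.0, -85.3]
force: [-1.9, 3.2, 1.4]
clock: 47.1
tool_pos: [0.5578, -0.1564, 0.1222]
orientation: [179.9, 0.0, -85.3]
force: [-3.2, 2.1, 0.2]
tool_pos: [0.5586, -0.1622, 0.1223]
orientation: [180.0, 0.0, -85.3]
force: [-1.6, 2.7, -1.7]
tool_pos: [0.559, -0.1679, 0.1224]
orientation: [180.0, 0.0, -85.3]
force: [-2.0, 3.7, -0.8]
tool_pos: [0.5595, -0.1739, 0.1223]
orientation: [180.0, 0.0, -85.3]
force: [-1.5, 3.0, -1.2]
tool_pos: [0.5599, -0.18, 0.1223]
orientation: [180.0, 0.0, -85.3]
force: [-2.7, 2.3, -1.5]
tool_pos: [0.5603, -0.186, 0.1223]
orientation: [180.0, 0.0, -85.3]
force: [-2.3, 2.0, -1.2]
tool_pos: [0.5605, -0.1884, 0.1224]
orientation: [180.0, 0.3, -85.4]
force: [-8.2, 38.5, 13.7]
```

```bash
C="python3 -m creep"
$C '[{"grip":1,"delta_pos":[-0.1,0,0],"rotation":[0,0,0]},{"grip":1,"delta_pos":[-0.3,0,0],"rotation":[0,0,0]},{"grip":1,"delta_pos":[-0.7,0,0],"rotation":[0,0,0]},{"grip":1,"delta_pos":[-1,0,-0.4],"rotation":[0,0,0]},{"grip":1,"delta_pos":[-1,0,-0.8],"rotation":[0,0,0]}]' |sed -n 1,4p
$C '[{"grip":1,"delta_pos":[-0.9,0,-0.2],"rotation":[0,0,0]},{"grip":1,"delta_pos":[-0.9,0,-0.2],"rotation":[0,0,0]},{"grip":1,"delta_pos":[-0.9,0,-0.2],"rotation":[0,0,0]},{"grip":1,"delta_pos":[-0.9,0,-0.2],"rotation":[0,0,0]}]' |sed -n 1,4p
python3 - <<'E'
from h import *
t=ctrl.snapshot("top");s=ctrl.snapshot("side")
g=lambda i:cv2.cvtColor(i["color"],cv2.COLOR_RGB2GRAY).astype(np.uint8)
t0=pickle.load(open("top.pkl","rb"))
r=cv2.matchTemplate(g(t)[130:260,330:],g(t0)[140:238,425:446],cv2.TM_CCOEFF_NORMED);_,v,_,p=cv2.minMaxLoc(r)
print("basket right wall shift",v,p[0]+330-425,p[1]+130-140)
hs=cv2.cvtColor(s["color"],cv2.COLOR_RGB2HSV);m=cv2.inRange(hs,(5,110,40),(16,255,150))
k,l,st,c=cv2.connectedComponentsWithStats(m)
for i in range(1,k):
    if st[i,4]>100: print("side",st[i],c[i])
for d in(.13,.14,.15,.16,.17):
    u=np.array([.075,-.997,0])*d
    P=proj(s,[np.array([.559,-.233,.035])+u,np.array([.559,-.233,.113])+u,np.array([.5478,-.1016,.14])+u]);print(d,P.round(),s["color"][int(P[2][1]),int(P[2][0])])
E
```

```text
clock: 48.8
tool_pos: [0.5529, -0.0901, 0.2033]
orientation: [179.9, -0.0, -85.1]
force: [2.2, -0.3, 0.3]
clock: 49.2
tool_pos: [0.5463, -0.0017, 0.2234]
orientation: [-179.9, -0.0, -85.2]
force: [-0.1, 0.1, 0.1]
basket right wall shift 0.6731744408607483 58 -6
side [ 160  328   94   31 1542] [216.66990921 345.40402075]
side [ 407  374   73   46 1777] [438.81823298 403.59369724]
0.13 [[419. 410.]
 [431. 372.]
 [372. 290.]] [148 147 135]
0.14 [[424. 417.]
 [437. 378.]
 [376. 294.]] [0 0 1]
0.15 [[430. 423.]
 [443. 385.]
 [380. 298.]] [ 7 10 12]
0.16 [[435. 430.]
 [449. 392.]
 [384. 303.]] [16 12 12]
0.17 [[441. 438.]
 [455. 399.]
 [389. 308.]] [12 10  6]
```

Run:
```python
from h import *
t=ctrl.snapshot("top");s=ctrl.snapshot("side")
a5,_=pickle.load(open("a5.pkl","rb"))[::-1]
for n,i in(("before",a5),("now",t)):
    h=cv2.cvtColor(i["color"],cv2.COLOR_RGB2HSV);m=cv2.inRange(h,(4,80,30),(20,255,170));m[:,:390]=0;m[:150]=0;m[235:]=0
    k,l,st,c=cv2.connectedComponentsWithStats(m)
    for j in range(1,k):
        if st[j,4]>40: print(n,st[j],c[j].round(1))
g=t["color"].max(2);u=np.array([.075,-.997,0])*.147
print("pred",proj(t,[np.array([.559,-.233,.113])+u,np.array([.559,-.233,.145])+u,np.array([.5478,-.1016,.145])+u]))
m=(g<40).astype(np.uint8);m[:,:390]=0;m[235:]=0
k,l,st,c=cv2.connectedComponentsWithStats(m)
for j in range(1,k):
    if st[j,4]>40: print("dark",st[j],c[j].round(1))
h=cv2.cvtColor(s["color"],cv2.COLOR_RGB2HSV);m=cv2.inRange(h,(5,110,40),(16,255,150))
for r in range(350,420,4): 
    q=np.flatnonzero(m[r,395:495]); print(r,"".join("#" if x else "." for x in m[r,395:495:2]))
```

```text
before [400 178  29  23 367] [410.3 189.8]
now [458 170  34  25 472] [471.  183.8]
pred [[476.66661164 182.10555176]
 [482.49603925 180.46813145]
 [428.40601488 186.59463885]]
dark [405 103  46  21 604] [427.4 112.6]
dark [424 182  13  11 106] [429.7 187. ]
350 ..................................................
354 ..................................................
358 ..................................................
362 ..................................................
366 ..................................................
370 ..................................................
374 ..................##..............................
378 ............#######...............................
382 ...........########...............................
386 ..........#########...............................
390 ..........###.#.####................#.............
394 .........#############..............#.#...........
398 ........####.############..........######.........
402 ........######.#################.#########........
406 .......#.####.####.#######################........
410 .......#######.########################.##........
414 ......####.#####################.#.#.#.##.........
418 ........######.#.############.##########..........
```

```bash
python3 -c "
from plant import ctrl
print(ctrl.close_job())"
```

```text
the job is handed in; nothing more can be done
None
```

The bottle, flask and scoop are loaded, the basket was pushed until it hit its stop (about 38 N contact), and the job was handed in at about 49 s; no verdict came back.

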